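# Put the gate remotes away in the hall box

## Robot

A 6-joint arm with a two-finger parallel gripper is mounted at the origin on the work surface. World frame = base frame: x ahead of the robot, y to its left, z up, the work surface at z = 0. Lengths are in m, angles in rad, forces in N, time in s.
With the tool pointing down it reaches from about 0.375 to 0.9 m from the base axis. Payload 3.1 kg.
Tool frame: the origin (TCP) lies at the very end of the fingers, on their centre line; the grasp point (between the pads) lies 19 mm behind it; x points along the fingers, y is the direction in which the jaws open and shut, and the axes are right-handed (so a half turn about x gives the same grasp; the last joint's range is limited). The gripper opens to 85 mm and grips with 20 to 120 N. Pads are 22 mm wide; open, the fingers measure 114 mm over their backs; the gripper's body (76 mm by 85 mm) begins 54 mm behind the grasp point. The pads swing forward as they close: fully open they stand 13 mm farther back than shut.
Start: joints at [1.165, 0.527, 1.433, -0, 1.181, -0.178], TCP at [0.14, 0.609, 0.231] pointing down, gripper open.
Joint ranges: [-3.08, 3.08], [-0.75, 2.2], [0.22, 2.44], [-1.43, 4.57], [0, 2.65], [-2.85, 2.85]. Speed limits (rad/s): [2.79, 2.79, 3.14, 3.14, 3.14, 3.14].

## Interface

Orientations are given as a unit quaternion [x, y, z, w].
In Python, from station import sense, snapshot, camera_model, sign_off gives the robot as it stands.
- The arm moves only by the tool step_arm, never from a script. Its argument "increments" is one flat list of numbers, 5 for each row, row after row: the shift along the tool's x, y, z in units of 60 mm (1.0 is 60 mm), then the turn about the tool's x in units of 5 degrees (1.0 is 5 degrees), then the closure, from 0 (fully open) to 1 (shut). A call has exactly 5 rows; each row is the pose to reach, as a shift and turn from the pose measured when the call began, along the tool's axes at that moment; what a row does not reach only later rows make up. A row lasts 1/8 s, in which the tool goes at most 62.5 mm and 10.7 degrees, less where a joint would pass 70% of its speed; a pose out of reach is approached as far as the arm can. A call with a gripper value outside its range is refused whole. The fingers move at their own pace and stop on an object; "grip_force" is the grip in N (left out, the last holds). Time passes only in rows, so rows that repeat a pose let the fingers close, or fill a call up. It gives the time, the measured TCP pose, the force and the opening at its end, in the units of the state.
- sense(): the state, without advancing time (a new reading comes with each control period).
- snapshot(name): name is "scene" or "top" or "wrist"; returns the picture (480x640x3 uint8, blue, green, red); there is no depth.
- camera_model(name): a dict with "vertical_fov" (degrees; the focal length in pixels is half the picture's height over the tangent of half this angle, whatever the lens; pixels are square), "cx", "cy" (the principal point, pixels), "R" (3x3) and "t" (3): a world point X has camera coordinates R X + t. Camera axes: x right, y down, z forward; pixel columns grow to the right and rows downward; lengths in m; the calibration is good to about 2 mm. A picture is of the moment at which its call begins: read the wrist's pose just before it. camera_model takes no time and is no camera call; for the wrist camera it gives the pose at the moment of the call.
- sign_off(): hands the job in, once; it reports no verdict.
The state is a dict: "t": time; "q": joint angles; "qd": joint speeds; "tau": joint torques, N m; "tcp_pos": TCP position; "tool_rot": TCP orientation; "force": force on the tool from outside, world axes, zero at the start; "ft_torque": the same for the moment, N m; "finger_gap": opening from 0.0 (shut) to 1.0 (fully open).
Only numpy, scipy, OpenCV 4.12 (cv2) and the standard library are available. Lean on these libraries where they do the work, as an engineer would, in place of code of your own. Each camera call takes 0.05 s, during which the arm holds its last target. There are 200 camera calls.

## Task

Tidy the hall console: slide back the cover of the wooden box, put every black gate-remote fob lying on the table inside it, and slide the cover fully shut. Then lock it by pushing the loose pin through the cover's brass tab into the block on the front of the box, all the way in. Leave the bowl and the candle jar where they are.

Things in the scene. Friction and masses are not known exactly. Their poses are not given: they have to be found in the camera images.
- box: dark wooden box fixed to the marble, 130 mm (x) by 236 mm (y), wall tops at z = 50 mm. Origin on the table under the cavity's centre; x points from its front (lock block side, towards the robot) to its back, y along its length, z up. Rails 10 mm high (to z = 60 mm) on both long walls (|x| over 59 mm) and across the -y end guide the cover
- cavity (a point): centre of the box's inner floor, 8 mm above the table; the cavity is x -55..55 mm, y -105..105 mm in the box frame, 42 mm deep under the cover. Axes as the box
- block_hole (a point): mouth centre of the hole in the wooden lock block on the box's front, at box (-91, 0, 36) mm. The block fills box x -91..-65, y -20..20, z 18..54 mm; the hole is 12 x 12 mm square, runs along the box's x, 26 mm deep, closed at the end by the box wall
- lid (a joint): the sliding cover: 0 = fully shut, 0.19 m = fully back. It slides along the box's +y to open, 1.5 N friction, stays where left, starts shut or up to 35 mm open. A wooden plate 116 x 230 mm, z 50..58 mm, spanning box y -115..115 when shut; opening uncovers the cavity from its -y end
- tab_hole (a point): front mouth centre of the hole in the cover's brass tab, at box (-100, joint value, 36) mm: 12 x 12 mm square, along the box's x, in line with the block's hole when the cover is shut. The tab hangs in front of the block from a strap over the front rail (z 60..67 mm): 34 mm wide, box x -100..-92, z 20..67 mm, and travels with the cover
- lid_handle (a point): centre of the grip bar on top of the cover: 60 mm along the box's x, 16 mm thick along the box's y, 24 mm tall (z 58..82 mm, this point at 70 mm); it lies at box (0, joint value) in x, y
- fob0: gate-remote fob, a black plastic block 46 x 30 x 16 mm with rounded edges and two small grey buttons on one face, about 35 g, lying flat on the marble; may be absent. Origin at its centre (8 mm above the table when flat); x along its 46 mm, y along its 30 mm, z along its 16 mm. All fobs are alike.
- fob1: gate-remote fob, a black plastic block 46 x 30 x 16 mm with rounded edges and two small grey buttons on one face, about 35 g, lying flat on the marble; may be absent. Origin at its centre (8 mm above the table when flat); x along its 46 mm, y along its 30 mm, z along its 16 mm. All fobs are alike.
- fob2: gate-remote fob, a black plastic block 46 x 30 x 16 mm with rounded edges and two small grey buttons on one face, about 35 g, lying flat on the marble; may be absent. Origin at its centre (8 mm above the table when flat); x along its 46 mm, y along its 30 mm, z along its 16 mm. All fobs are alike.
- fob3: gate-remote fob, a black plastic block 46 x 30 x 16 mm with rounded edges and two small grey buttons on one face, about 35 g, lying flat on the marble; may be absent. Origin at its centre (8 mm above the table when flat); x along its 46 mm, y along its 30 mm, z along its 16 mm. All fobs are alike.
- fob4: gate-remote fob, a black plastic block 46 x 30 x 16 mm with rounded edges and two small grey buttons on one face, about 35 g, lying flat on the marble; may be absent. Origin at its centre (8 mm above the table when flat); x along its 46 mm, y along its 30 mm, z along its 16 mm. All fobs are alike.
- pin: loose pin lying on the marble, 30 g: wooden handle 34 mm long (x) by 20 x 20 mm, and a round brass shank 8 mm thick, 34 mm long, out of its +x end, narrowing over the last 7 mm. Origin at the handle's centre, 10 mm above the table; x points to the tip. All the way in, the handle's end face meets the brass tab; let go there it stays, drooping up to 0.12 rad
- pin_tip (a point): tip of the pin's shank, 51 mm from the pin's origin along its +x; about 66 mm in front of the box origin (box x = -66 mm), at box y = 0, z = 36 mm, when the pin is all the way in
- bowl: bystander: grey bowl 130 mm across, 50 mm high, holding dried pods, to the left of the box; origin under its centre
- candle: bystander: jar candle with a wooden cap, 70 mm across, 85 mm high, on the left; origin under its centre
There are look-alikes about, which are no part of the job. Of the things that look like the pin, the smaller one is meant.

How it is judged:
By the outcome, as a careful person would: the job done as asked, in the order asked, and still so for the second after the job is handed in, with the robot touching nothing.
Of fob0, fob1, fob2, fob3, fob4 only 4 to 5 are there at a start; the rules pass over those that are not, and their reading is None.
At some moment in a run one of fob0, fob1, fob2, fob3, fob4 may be knocked a few centimetres aside while the robot is not near it.
Once in a run the grip may slacken for a moment while it holds something.
It also fails if it takes over 200 s, if anything falls off the work surface, if the arm or the gripper's body presses on something with over 40 N, if the wrist force passes 120 N, or if a joint passes its speed limit or range.

## Working session

There is one attempt and no reset: what is moved stays moved. The work goes in short steps, Python scripts to look and compute and a tool call to move; the robot and the scene stay as the last step left them, time stands still between calls to the robot, and variables do not carry over. Pictures are saved under pics/ and viewed, about 12 in all and at most 16, crops included, and the job is handed in when it is done.

Besides the shell and the picture viewer there is one more tool, called after "Emit:" as name(argument=value, ...) on one line, values as JSON. step_arm: Moves the arm, as the interface text tells. Its arguments: {"type":"object","properties":{"increments":{"type":"array","items":{"type":"number"}},"grip_force":{"type":"number"}},"required":["increments"]}

```bash
ls; mkdir -p pics; cat > h.py <<'E'
import numpy as np, cv2
from station import sense, snapshot, camera_model, sign_off
from scipy.spatial.transform import Rotation as Rn
def ray(m,u,v):
    f=240/np.tan(np.radians(m["vertical_fov"])/2)
    R=np.array(m["R"]);t=np.array(m["t"])
    d=R.T@np.array([(u-m["cx"])/f,(v-m["cy"])/f,1]); return -R.T@t,d
def onz(m,u,v,z):
    o,d=ray(m,u,v); return o+d*(z-o[2])/d[2]
def proj(m,X):
    f=240/np.tan(np.radians(m["vertical_fov"])/2)
    c=np.array(m["R"])@np.array(X)+np.array(m["t"]); return np.array([m["cx"]+f*c[0]/c[2],m["cy"]+f*c[1]/c[2]])
def rel(target):
    "world TCP target -> tool-axis units"
    s=sense(); return Rn.from_quat(s["tool_rot"]).as_matrix().T@(np.array(target)-s["tcp_pos"])/0.06
def shot(n,f):
    m=camera_model(n); im=snapshot(n); cv2.imwrite("pics/"+f+".png",im); np.savez("pics/"+f,**{k:np.array(v) for k,v in m.items()}); return m,im
E
python3 - <<'E'
from h import *
for n in("scene","top"):
    m,i=shot(n,n+"0"); print(n,m)
s=sense();print(s, Rn.from_quat(s["tool_rot"]).as_matrix())
E
```

```text
pics
scene {'vertical_fov': 51.49503779960547, 'cx': 313.8284600285412, 'cy': 233.45000122518343, 'R': array([[ 0.18477974,  0.98273864, -0.00901211],
       [ 0.7578715 , -0.14832516, -0.63531916],
       [-0.62568941,  0.11056409, -0.77219709]]), 't': array([-0.1393064 , -0.30971142,  1.3210809 ])}
top {'vertical_fov': 49.50082462179991, 'cx': 326.7344546133644, 'cy': 239.77641542875472, 'R': array([[-0.02207237, -0.99975391,  0.00222029],
       [-0.98019974,  0.02120343, -0.19687274],
       [ 0.19677721, -0.00652178, -0.98042654]]), 't': array([0.05381426, 0.48163316, 1.04631269])}
{'t': 0.1, 'q': array([ 1.16551617e+00,  5.28372092e-01,  1.43377665e+00,  1.93588168e-05,
        1.18140988e+00, -1.78488580e-01]), 'qd': array([ 0.00050691, -0.00229272, -0.00391264, -0.00169092, -0.00156974,
        0.00101542]), 'tau': array([ 5.28782778e-05, -4.43303812e+01, -1.78586483e+01, -1.86304237e-04,
        3.92316244e-03,  1.06184612e-05]), 'tcp_pos': array([0.14023308, 0.60840185, 0.23043137]), 'tool_rot': array([ 0.0793499 ,  0.70277089, -0.0806776 ,  0.70235874]), 'force': array([-0.30627343, -0.39550211, -0.70937681]), 'ft_torque': array([0.00433742, 0.05662567, 0.01604536]), 'finger_gap': 1.0003693816134214} [[-7.91592005e-04  2.24858836e-01  9.74391029e-01]
 [-1.79964444e-03  9.74389436e-01 -2.24859931e-01]
 [-9.99998067e-01 -1.93155472e-03 -3.66652933e-04]]
```

View pics/top0.png

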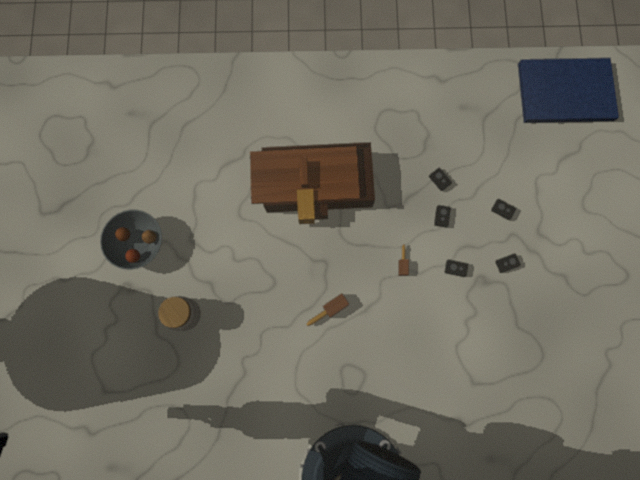

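View pics/scene0.png

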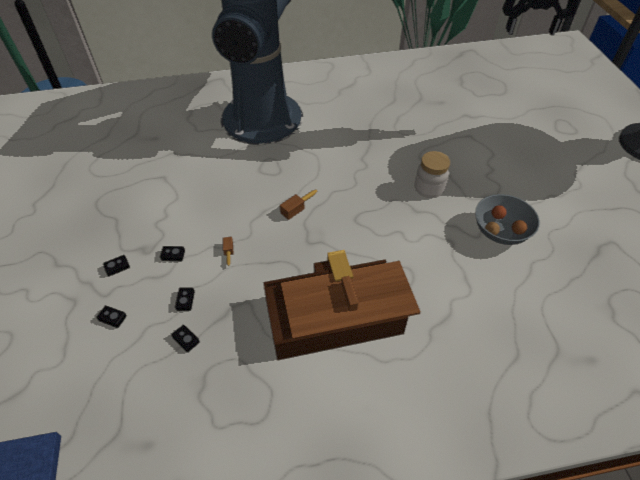

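The top view shows five black fobs at (441,179), (443,216), (504,210), (457,268) and (510,263). The small pin is at (404,260), and a larger look-alike is at (328,310). The box is at (312,175) with its cover ajar and the brass tab at (306,206). The bowl is at (131,240), the candle at (174,312), and a blue mat at (568,90). The scene view shows the same things. I'll measure these from both views.

```bash
cat > m1.py <<'E'
from h import *
def tri(mt,a,ms,b):
    o1,d1=ray(mt,*a);o2,d2=ray(ms,*b)
    k=np.linalg.lstsq(np.c_[d1,-d2],o2-o1,rcond=None)[0]
    p,q=o1+d1*k[0],o2+d2*k[1]; return (p+q)/2,np.linalg.norm(p-q)
if __name__=="__main__":
  for n,roi in(("top",(380,150,560,290)),("scene",(80,230,220,360))):
    m=camera_model(n);im=cv2.imread(f"pics/{n}0.png");x0,y0,x1,y1=roi
    k=np.zeros(im.shape[:2],np.uint8);k[y0:y1,x0:x1]=(im[y0:y1,x0:x1].max(2)<62)*255
    k=cv2.morphologyEx(k,cv2.MORPH_CLOSE,np.ones((5,5)))
    print(n)
    for c in cv2.findContours(k,0,2)[0]:
      if cv2.contourArea(c)<60: continue
      r=cv2.minAreaRect(c);p=onz(m,*r[0],.010)
      b=np.array([onz(m,*q,.012)[:2] for q in cv2.boxPoints(r)]);print(np.round(r[0],1),cv2.contourArea(c),"xy",p[:2].round(3),"sides",np.linalg.norm(b[1]-b[0]).round(3),np.linalg.norm(b[2]-b[1]).round(3))
    hsv=cv2.cvtColor(im,cv2.COLOR_BGR2HSV)
    k=((hsv[...,1]>110)&(hsv[...,2]>60)&(hsv[...,0]<25)).astype(np.uint8)*255
    for c in cv2.findContours(k,0,2)[0]:
      if cv2.contourArea(c)>60:
        r=cv2.minAreaRect(c);print("orange",np.round(r[0],1),np.round(r[1],1),cv2.contourArea(c),onz(m,*r[0],.01)[:2].round(3))
  t=cv2.imread("pics/top0.png");s=cv2.imread("pics/scene0.png")
  a=cv2.resize(t[130:290,235:395],(480,480),interpolation=2);b=cv2.resize(t[150:290,390:530],(480,480),interpolation=2)
  c=cv2.resize(s[240:360,250:430],(800,480),interpolation=2)
  b=cv2.resize(b,(320,480));cv2.imwrite("pics/c1.png",np.hstack([cv2.resize(a,(400,480)),cv2.resize(b,(400,480))]))
E
python3 m1.py
```

```text
top
[456.3 268. ] 244.5 xy [ 0.422 -0.235] sides 0.028 0.046
[507.8 263. ] 248.0 xy [ 0.431 -0.347] sides 0.049 0.028
[442.3 216. ] 239.0 xy [ 0.538 -0.212] sides 0.045 0.03
[503.2 209.1] 247.0 xy [ 0.551 -0.347] sides 0.031 0.045
[440.4 179.1] 246.0 xy [ 0.623 -0.213] sides 0.032 0.045
orange [174.  312.5] [29. 30.] 684.0 [0.34  0.369]
orange [325.7 311.3] [12.1 45.3] 310.5 [0.336 0.049]
orange [130. 255.] [12. 10.] 91.0 [0.466 0.469]
orange [403.  259.5] [ 8. 29.] 130.5 [ 0.443 -0.121]
orange [147.  236.5] [11. 10.] 83.5 [0.506 0.434]
orange [119.5 234. ] [12.  9.] 78.5 [0.513 0.494]
orange [305.  185.2] [ 74.2 107.6] 5806.5 [0.615 0.088]
scene
[184.5 338. ] 390.5 xy [ 0.625 -0.213] sides 0.031 0.052
[110.6 316.3] 375.5 xy [ 0.553 -0.348] sides 0.035 0.057
[184. 299.] 336.5 xy [ 0.541 -0.212] sides 0.035 0.05
[115.7 265.3] 301.0 xy [ 0.434 -0.346] sides 0.046 0.038
[172. 253.] 289.5 xy [ 0.424 -0.234] sides 0.05 0.037
orange [598.8 471.7] [ 3.8 82.8] 204.0 [0.969 0.397]
orange [348.1 288.7] [ 79.1 130.4] 7327.5 [0.578 0.101]
orange [227.5 250.5] [27.  9.] 158.5 [ 0.44  -0.122]
orange [492.9 227.1] [12.8  9.7] 95.5 [0.485 0.438]
orange [520.4 226.8] [12.  12.6] 111.5 [0.495 0.496]
orange [499.5 212. ] [12. 11.] 112.0 [0.447 0.47 ]
orange [300.1 201.1] [16.4 38.8] 343.5 [0.331 0.048]
orange [435.  162.5] [21. 26.] 398.0 [0.269 0.386]
orange [618.3   9.6] [32.8 12.9] 132.0 [-0.322  1.23 ]
```

View pics/c1.png

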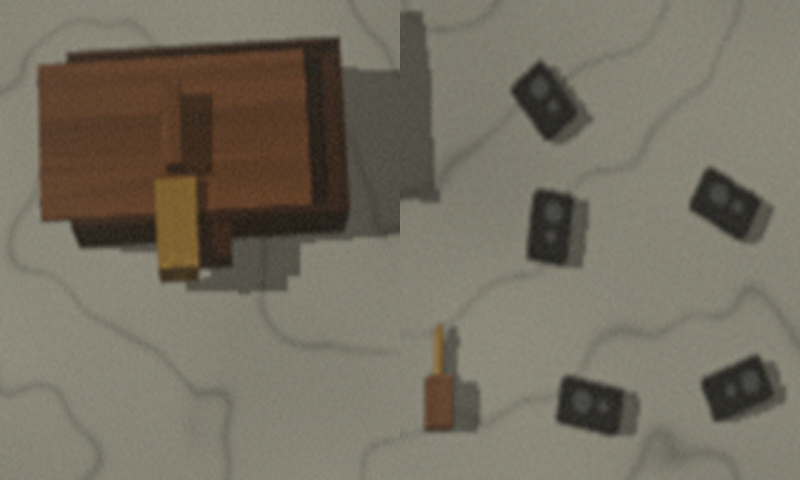

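The crop shows five identical two-button fobs. The small pin is at top px (404,260), tip pointing away from the robot, and the cover is about 20–30 mm open. Next I'll estimate the box pose and where the wrist camera sits.

```bash
python3 - <<'E'
from h import *
m=camera_model("top")
P=lambda u,v,z:onz(m,235+u/2.5,130+v/3,z)[:2]
a,b=P(67,52,.06),P(340,38,.06)
e=(a-b);L=np.linalg.norm(e);e/=L;yaw=np.arctan2(-e[0],e[1]);ex=np.array([e[1],-e[0]])
print("back rail",a,b,L,"yaw",np.degrees(yaw))
print("ctr from -y back corner",b-ex*.065+e*.118, "from mid",(a+b)/2-ex*.065)
for n,q in dict(lidBL=(38,66),lidFL=(42,220),lidBR=(303,50),lidFR=(310,205)).items(): print(n,P(*q,.058))
for q in((155,178),(198,178),(155,268),(198,268)):print("strap",P(*q,.067))
w=camera_model("wrist");R=np.array(w["R"]);c=-R.T@w["t"];s=sense()
T=Rn.from_quat(s["tool_rot"]).as_matrix()
print("cam in tool",T.T@(c-s["tcp_pos"]),"fwd in tool",T.T@R[2],"right",T.T@R[0],w["vertical_fov"])
print(np.degrees(np.arctan2(T[1,1],T[0,1])))
E
```

```text
back rail [0.6863261  0.17871432] [ 0.69198878 -0.05691573] 0.23569808729713249 yaw 1.3766714181992161
ctr from -y back corner [0.62417258 0.05948857] from mid [0.6241762  0.05933766]
lidBL [0.67701116 0.20390325]
lidFL [0.56250974 0.19974391]
lidBR [ 0.68431832 -0.02480144]
lidFR [ 0.56859154 -0.02688391]
strap [0.58846398 0.10358515]
strap [0.58768934 0.06739259]
strap [0.52354736 0.10428831]
strap [0.52277686 0.06851791]
cam in tool [-0.14209539  0.00028676 -0.06800194] fwd in tool [9.63299475e-01 2.86242779e-04 2.68428837e-01] right [-6.79374460e-04  9.99998828e-01  1.37168056e-03] 69.38580879772381
77.00539796755082
```

```bash
cat >> h.py <<'E'
def box2w(p,C=(.6242,.0594),yaw=1.4):
    a=np.radians(yaw);c,s=np.cos(a),np.sin(a)
    return np.array([C[0]+c*p[0]-s*p[1],C[1]+s*p[0]+c*p[1],p[2]])
def plan(wps,start=None):
    "waypoints (xyz, yaw deg of tool y): prints shift and turn for each, assuming the earlier ones are reached"
    s=sense();T=Rn.from_quat(s["tool_rot"]).as_matrix();p=np.array(s["tcp_pos"]);y=np.degrees(np.arctan2(T[1,1],T[0,1]))
    print("now",p.round(4),"yaw",y.round(2),"gap",round(s["finger_gap"],3),"F",s["force"].round(1),"t",round(s["t"],2))
    for q,w in wps:
        if w is None: w=y
        d=(w-y+180)%360-180
        print(np.round(q,4),"->",(T.T@(np.array(q)-p)/.06).round(3),"turn",round(-d/5,3),"len mm",(np.linalg.norm(np.array(q)-p)*1e3).round())
        y=y+d;a=np.radians(y);yv=np.array([np.cos(a),np.sin(a),0]);xv=np.array([0,0,-1.]);T=np.c_[xv,yv,np.cross(xv,yv)];p=np.array(q)
E
python3 - <<'E'
from h import *
plan([((.38,.35,.23),91.4),((.57,.088,.2),91.4)])
E
```

```text
now [0.1402 0.6084 0.2304] yaw 77.01 gap 1.0 F [-0.3 -0.4 -0.7] t 0.1
[0.38 0.35 0.23] -> [ 0.012 -3.298  4.862] turn -2.879 len mm 353.0
[0.57  0.088 0.2  ] -> [ 0.5   -4.443  3.059] turn -0.0 len mm 325.0
```

Emit:
step_arm(increments=[0,-0.57,0.84,-1,0,0,-1.14,1.68,-2,0,0,-1.71,2.52,-2.88,0,0,-2.28,3.36,-2.88,0,0,-2.85,4.2,-2.88,0])

```text
t: 0.72
tcp_pos: [0.3483, 0.3835, 0.2305]
tool_rot: [-0.009, 0.707, 0.008, 0.707]
force: [0.5, 1.2, 0.8]
finger_gap: 1.001
```

```bash
python3 - <<'E'
from h import *
plan([((.46,.24,.21),91.4),((.57,.088,.2),91.4)])
E
```

```text
now [0.3483 0.3835 0.2305] yaw 91.42 gap 1.001 F [0.5 1.2 0.8] t 0.72
[0.46 0.24 0.21] -> [ 0.344 -2.437  1.803] turn 0.004 len mm 183.0
[0.57  0.088 0.2  ] -> [ 0.167 -2.577  1.771] turn -0.0 len mm 188.0
```

Emit:
step_arm(increments=[0.1,-0.8,0.6,0,0,0.2,-1.6,1.2,0,0,0.34,-2.44,1.8,0,0,0.34,-2.44,1.8,0,0,0.34,-2.44,1.8,0,0])

```text
t: 1.35
tcp_pos: [0.4592, 0.2397, 0.2099]
tool_rot: [-0.009, 0.708, 0.008, 0.706]
force: [0.6, -0.2, 0.3]
finger_gap: 0.999
```

Emit:
step_arm(increments=[0.1,-0.8,0.6,0,0,0.2,-1.6,1.2,0,0,0.17,-2.58,1.77,0,0,0.17,-2.58,1.77,0,0,0.17,-2.58,1.77,0,0])

```text
t: 1.98
tcp_pos: [0.568, 0.0889, 0.1995]
tool_rot: [-0.009, 0.709, 0.008, 0.706]
force: [-0.7, -0.1, -0.6]
finger_gap: 1.001
```

```bash
python3 - <<'E'
from h import *
m,i=shot("wrist","w1"); plan([])
for n,p in dict(hL=(0,.035,.082),hR=(0,.019,.082),cBR=(.065,-.118,.06),cFR=(-.065,-.118,.06),cFL=(-.065,.118,.06),tabF=(-.1,.027,.067),blk=(-.091,-.02,.054)).items(): print(n,proj(m,box2w(p)).round())
E
```

```text
now [0.5675 0.0895 0.1995] yaw 91.48 gap 0.999 F [-0.5 -0.3 -0.4] t 2.02
hL [319. 309.]
hR [299. 309.]
cBR [154. 364.]
cFR [134. 226.]
cFL [419. 226.]
tabF [309. 184.]
blk [252. 193.]
```

View pics/w1.png

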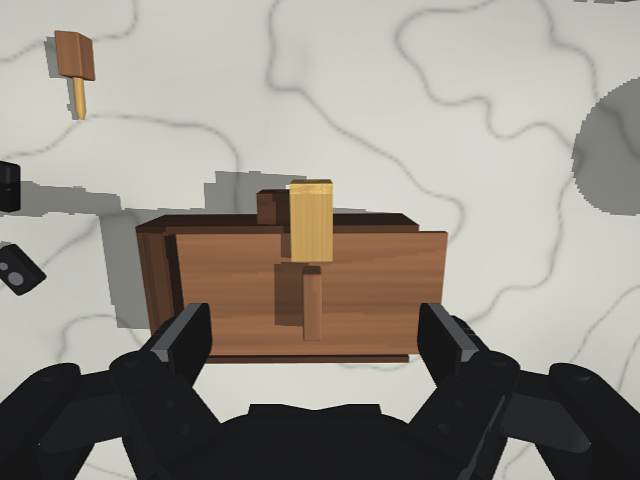

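The wrist view shows the handle bar centred at (312,305), the tab at (311,184) and the box corner at (137,228). All are within about 3 px of prediction. I'll grasp the handle.

```bash
python3 - <<'E'
from h import *
plan([((.6235,.0885,.063),91.4),(box2w((0,.187,.063)),91.4)])
E
```

```text
now [0.5675 0.0895 0.1995] yaw 91.48 gap 0.999 F [-0.5 -0.3 -0.4] t 2.02
[0.6235 0.0885 0.063 ] -> [ 2.271 -0.038  0.942] turn 0.015 len mm 148.0
[0.6196 0.2463 0.063 ] -> [ 0.     2.632 -0.   ] turn -0.0 len mm 158.0
```

Emit:
step_arm(increments=[0.3,0,0.94,0,0.3,1.1,-0.04,0.94,0,0.3,1.9,-0.04,0.94,0,0.3,2.27,-0.04,0.94,0,0.3,2.27,-0.04,0.94,0,0.3])

```text
t: 2.65
tcp_pos: [0.6203, 0.0909, 0.0611]
tool_rot: [-0.01, 0.711, 0.01, 0.703]
force: [0.1, 0.3, 0.2]
finger_gap: 0.698
```

Emit:
step_arm(increments=[0,0,0,0,1,0,0,0,0,1,0,0,0,0,1,0,0,0,0,1,0,0,0,0,1], grip_force=40)

```text
t: 3.28
tcp_pos: [0.621, 0.0911, 0.0628]
tool_rot: [-0.01, 0.71, 0.01, 0.704]
force: [-1.4, 1.1, 6.5]
finger_gap: 0.174
```

Emit:
step_arm(increments=[0,0.4,0,0,1,0,0.95,0,0,1,0,1.5,0,0,1,0,2.05,0,0,1,0,2.55,0,0,1])

```text
t: 3.9
tcp_pos: [0.6163, 0.2441, 0.0629]
tool_rot: [-0.011, 0.71, 0.01, 0.704]
force: [0.0, -2.5, -0.2]
finger_gap: 0.176
```

```bash
python3 - <<'E'
from h import *
plan([]); m,i=shot("top","top1")
E
```

```text
now [0.6163 0.2441 0.0629] yaw 91.67 gap 0.176 F [ 0.  -2.5 -0.2] t 3.9
```

Emit:
step_arm(increments=[0,0,0,0,0.4,0,0,0,0,0.4,-0.4,0,0,0,0.4,-1.2,0,0,0,0.4,-2,0,0,0,0.4])

```text
t: 4.58
tcp_pos: [0.6172, 0.2466, 0.1839]
tool_rot: [-0.01, 0.71, 0.011, 0.704]
force: [1.3, -1.1, 0.1]
finger_gap: 0.601
```

```bash
cat >> h.py <<'E'
def fobs(tag,n="top",zc=.010):
    "black blobs of fob size on the free marble: centre, long-axis yaw (deg), sides"
    m,im=shot(n,tag); k=(im.max(2)<62).astype(np.uint8)*255
    k=cv2.morphologyEx(k,cv2.MORPH_CLOSE,np.ones((5,5)));out=[]
    for c in cv2.findContours(k,0,2)[0]:
        r=cv2.minAreaRect(c);p=onz(m,*r[0],zc)
        if not(.3<p[0]<.8 and -.6<p[1]<-.08): continue
        b=np.array([onz(m,*q,.012)[:2] for q in cv2.boxPoints(r)]);e=[b[1]-b[0],b[2]-b[1]]
        l=[np.linalg.norm(v) for v in e]
        if not(.02<min(l)<.045 and .035<max(l)<.062): continue
        v=e[int(l[1]>l[0])];out.append((p[:2],np.degrees(np.arctan2(v[1],v[0]))%180,l))
    for p,a,l in out: print("fob",p.round(4),"long yaw",round(a,1),"sides",np.round(l,3))
    return out
E
python3 - <<'E'
from h import *
plan([]); print(sense()["q"].round(2)); fobs("top2")
E
```

```text
now [0.6172 0.2466 0.1839] yaw 91.66 gap 0.601 F [ 1.3 -1.1  0.1] t 4.58
[ 0.21  0.64  1.37  0.    1.15 -1.39]
fob [ 0.4222 -0.2343] long yaw 77.2 sides [0.026 0.043]
fob [ 0.431 -0.346] long yaw 109.5 sides [0.046 0.027]
fob [ 0.5388 -0.212 ] long yaw 168.5 sides [0.044 0.027]
fob [ 0.5507 -0.347 ] long yaw 57.9 sides [0.031 0.044]
fob [ 0.6223 -0.2126] long yaw 37.6 sides [0.03  0.043]
```

View pics/top2.png

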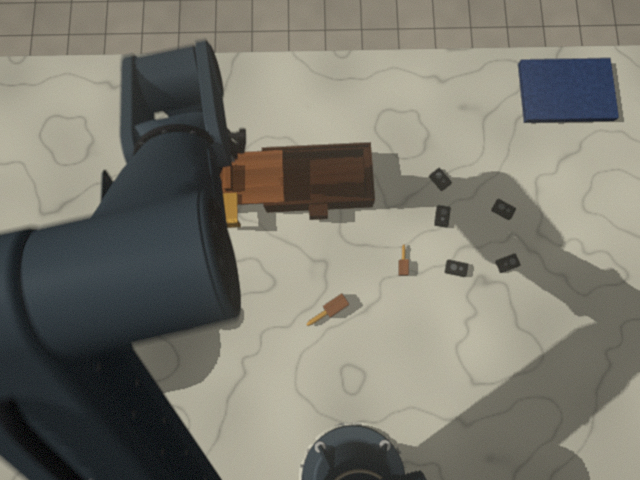

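The cover is back: the box cavity is open and its edge shows at (284,178) in the top view. The five fobs have not moved. Fob A at top px (441,179) is first.

```bash
python3 - <<'E'
from h import *
plan([((.62,.02,.17),110),((.6235,-.2126,.12),127.6),((.6235,-.2126,.005),127.6),((.6235,-.2126,.15),127.6),((.62,-.05,.15),105),(box2w((-.027,-.066,.1)),91.4),(box2w((-.027,-.066,.017)),91.4)])
E
```

```text
now [0.6214 0.2477 0.1919] yaw 91.67 gap 0.598 F [0.5 1.2 3.7] t 4.62
[0.62 0.02 0.17] -> [ 0.349 -3.794 -0.136] turn -3.665 len mm 229.0
[ 0.6235 -0.2126  0.12  ] -> [ 0.833 -3.663 -1.271] turn -3.52 len mm 238.0
[ 0.6235 -0.2126  0.005 ] -> [1.917 0.    0.   ] turn -0.0 len mm 115.0
[ 0.6235 -0.2126  0.15  ] -> [-2.417  0.     0.   ] turn -0.0 len mm 145.0
[ 0.62 -0.05  0.15] -> [0.    2.183 1.607] turn 4.52 len mm 163.0
[ 0.5988 -0.0072  0.1   ] -> [ 0.833  0.78  -0.157] turn 2.72 len mm 69.0
[ 0.5988 -0.0072  0.017 ] -> [1.383 0.    0.   ] turn -0.0 len mm 83.0
```

Emit:
step_arm(increments=[0.1,-0.9,-0.1,-1,0.4,0.2,-1.8,-0.1,-2,0.4,0.35,-2.7,-0.14,-3,0.4,0.35,-3.8,-0.14,-3.67,0.4,0.35,-3.8,-0.14,-3.67,0.4])

```text
t: 5.25
tcp_pos: [0.6201, 0.0138, 0.17]
tool_rot: [-0.12, 0.695, 0.121, 0.699]
force: [0.3, 0.2, -0.9]
finger_gap: 0.599
```

Emit:
step_arm(increments=[0.2,-0.9,-0.3,-1,0.4,0.5,-1.8,-0.6,-2,0.4,0.8,-2.7,-0.9,-3,0.4,0.83,-3.66,-1.27,-3.52,0.4,0.83,-3.66,-1.27,-3.52,0.4])

```text
t: 5.88
tcp_pos: [0.6222, -0.2237, 0.1193]
tool_rot: [-0.224, 0.668, 0.223, 0.674]
force: [-0.2, 0.5, 0.3]
finger_gap: 0.6
```

```bash
python3 - <<'E'
from h import *
plan([((.6235,-.2126,.005),127.6)])
fobs("w2","wrist",.012)
E
```

```text
now [ 0.6222 -0.2237  0.1193] yaw 126.8 gap 0.6 F [-0.2  0.5  0.3] t 5.88
[ 0.6235 -0.2126  0.005 ] -> [1.906 0.143 0.115] turn -0.16 len mm 115.0
fob [ 0.6209 -0.213 ] long yaw 38.2 sides [0.028 0.047]
fob [ 0.5371 -0.2123] long yaw 167.5 sides [0.046 0.029]
fob [ 0.4266 -0.1213] long yaw 176.2 sides [0.04  0.025]
fob [ 0.5494 -0.3474] long yaw 60.1 sides [0.029 0.048]
```

View pics/w2.png

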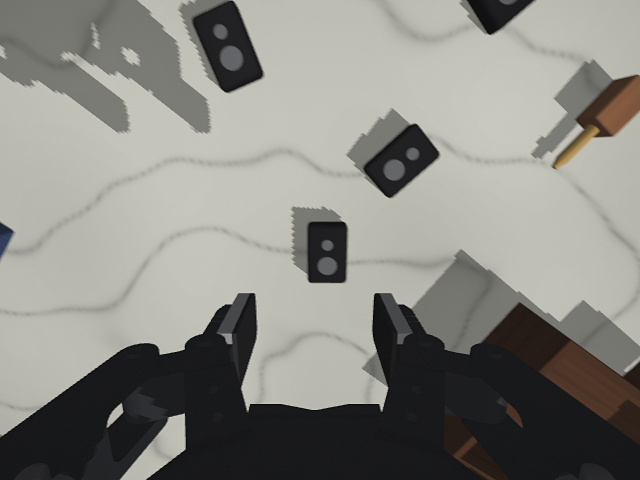

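The wrist view shows fob A at (327,252), square to the jaws and clear of neighbours. Wrist and top measurements agree to 2 mm, so I'll descend and grip.

Emit:
step_arm(increments=[0.3,0.1,0.15,-0.2,0.4,1,0.14,0.12,-0.2,0.4,1.6,0.14,0.12,-0.2,0.4,1.9,0.14,0.12,-0.2,0.4,1.9,0.14,0.12,-0.2,0.4])

```text
t: 6.55
tcp_pos: [0.6225, -0.2071, 0.0037]
tool_rot: [-0.229, 0.667, 0.232, 0.67]
force: [-0.0, -0.4, 1.2]
finger_gap: 0.601
```

Emit:
step_arm(increments=[0,0,0,0,1,0,0,0,0,1,0,0,0,0,1,-0.3,0,0,0,1,-0.8,0,0,0,1], grip_force=50)

```text
t: 7.18
tcp_pos: [0.6215, -0.2072, 0.0521]
tool_rot: [-0.228, 0.667, 0.232, 0.67]
force: [-1.2, -0.2, -0.6]
finger_gap: 0.335
```

```bash
python3 - <<'E'
from h import *
plan([((.62,-.08,.15),105),(box2w((-.027,-.066,.1)),91.4),(box2w((-.027,-.066,.018)),91.4)])
E
```

```text
now [ 0.6215 -0.2072  0.0521] yaw 128.01 gap 0.335 F [-1.2 -0.2 -0.6] t 7.17
[ 0.62 -0.08  0.15] -> [-1.618  1.693  1.293] turn 4.601 len mm 160.0
[ 0.5988 -0.0072  0.1   ] -> [ 0.833  1.263 -0.027] turn 2.72 len mm 91.0
[ 0.5988 -0.0072  0.018 ] -> [1.367 0.    0.   ] turn -0.0 len mm 82.0
```

Emit:
step_arm(increments=[-0.8,0.3,0.2,1,1,-1.6,0.7,0.5,2,1,-1.62,1.2,0.9,3,1,-1.62,1.7,1.3,4,1,-1.62,1.7,1.3,4.6,1])

```text
t: 7.8
tcp_pos: [0.6195, -0.0764, 0.1517]
tool_rot: [-0.091, 0.7, 0.095, 0.702]
force: [-0.0, 0.3, -0.6]
finger_gap: 0.333
```

Emit:
step_arm(increments=[0,0.4,0,1,1,0,0.9,0,2,1,0.4,1.26,0,2.7,1,0.7,1.26,0,2.7,1,0.83,1.26,0,2.7,1])

```text
t: 8.43
tcp_pos: [0.5998, -0.0037, 0.1017]
tool_rot: [-0.008, 0.707, 0.012, 0.707]
force: [0.4, -0.3, -0.2]
finger_gap: 0.329
```

```bash
python3 - <<'E'
from h import *
plan([(box2w((-.027,-.066,.018)),91.4)])
E
```

```text
now [ 0.5998 -0.0037  0.1017] yaw 91.64 gap 0.329 F [ 0.4 -0.3 -0.2] t 8.43
[ 0.5988 -0.0072  0.018 ] -> [ 1.395 -0.067 -0.02 ] turn 0.048 len mm 84.0
```

Emit:
step_arm(increments=[0.5,-0.06,0,0,1,1,-0.06,0,0,1,1.38,-0.06,0,0,1,1.38,-0.06,0,0,1,1.38,-0.06,0,0,0.53])

```text
t: 9.05
tcp_pos: [0.6007, -0.0076, 0.0196]
tool_rot: [-0.008, 0.706, 0.012, 0.708]
force: [0.3, 0.1, -0.1]
finger_gap: 0.47
```

Emit:
step_arm(increments=[0,0,0,0,0.53,0,0,0,0,0.53,-0.6,0,0,0,0.53,-1.4,0,0,0,0.53,-2,0,0,0,0.53])

```text
t: 9.68
tcp_pos: [0.6009, -0.0084, 0.1421]
tool_rot: [-0.008, 0.706, 0.012, 0.708]
force: [0.6, -0.4, 0.2]
finger_gap: 0.469
```

```bash
python3 - <<'E'
from h import *
plan([((.538,-.2122,.13),78),((.538,-.2122,.0045),78),((.538,-.2122,.06),78)])
fobs("top3")
E
```

```text
now [ 0.6009 -0.0084  0.1421] yaw 91.62 gap 0.469 F [ 0.6 -0.4  0.2] t 9.68
[ 0.538  -0.2122  0.13  ] -> [ 0.178 -3.367 -1.145] turn 2.724 len mm 214.0
[ 0.538  -0.2122  0.0045] -> [2.092 0.    0.   ] turn -0.0 len mm 126.0
[ 0.538  -0.2122  0.06  ] -> [-0.925  0.     0.   ] turn -0.0 len mm 56.0
fob [ 0.5384 -0.2084] long yaw 168.6 sides [0.041 0.032]
```

Emit:
step_arm(increments=[0,-0.85,-0.3,0.9,0.4,0.1,-1.7,-0.6,1.8,0.4,0.18,-2.5,-0.9,2.72,0.4,0.18,-3.36,-1.15,2.72,0.4,0.18,-3.36,-1.15,2.72,0.4])

```text
t: 10.35
tcp_pos: [0.5402, -0.2162, 0.1348]
tool_rot: [0.077, 0.698, -0.074, 0.708]
force: [0.2, -0.0, 0.5]
finger_gap: 0.602
```

```bash
python3 - <<'E'
from h import *
o=fobs("w3","wrist",.012)
p=min(o,key=lambda f:np.linalg.norm(f[0]-sense()["tcp_pos"][:2]))
plan([((*p[0],.0045),p[1]-90)])
E
```

```text
fob [ 0.5481 -0.346 ] long yaw 59.0 sides [0.034 0.047]
fob [ 0.5363 -0.2116] long yaw 170.6 sides [0.028 0.047]
fob [ 0.4304 -0.3446] long yaw 108.3 sides [0.048 0.032]
fob [ 0.4217 -0.2343] long yaw 77.7 sides [0.045 0.031]
now [ 0.5402 -0.2139  0.1346] yaw 77.83 gap 0.602 F [ 0.5 -0.   0.2] t 10.4
[ 0.5363 -0.2116  0.0045] -> [ 2.168  0.011 -0.098] turn -0.549 len mm 130.0
```

Emit:
step_arm(increments=[0.6,0,-0.08,-0.3,0.4,1.3,0.01,-0.08,-0.3,0.4,1.9,0.01,-0.08,-0.3,0.4,2.16,0.01,-0.08,-0.3,0.4,2.16,0.01,-0.08,-0.3,0.4])

```text
t: 11.02
tcp_pos: [0.5372, -0.2107, 0.0044]
tool_rot: [0.067, 0.7, -0.063, 0.708]
force: [-0.3, -0.9, 0.3]
finger_gap: 0.6
```

Emit:
step_arm(increments=[0,0,0,0,1,0,0,0,0,1,0,0,0,0,1,-0.4,0,0,0,1,-1.2,0,0,0,1])

```text
t: 11.65
tcp_pos: [0.5349, -0.2103, 0.0758]
tool_rot: [0.068, 0.702, -0.063, 0.707]
force: [-0.0, -0.7, 0.5]
finger_gap: 0.335
```

```bash
python3 - <<'E'
from h import *
plan([((.61,-.1,.14),88),(box2w((.027,-.066,.1)),91.4),(box2w((.027,-.066,.018)),91.4)])
E
```

```text
now [ 0.5349 -0.2103  0.0758] yaw 79.39 gap 0.335 F [-0.  -0.7  0.5] t 11.65
[ 0.61 -0.1   0.14] -> [-1.048  2.047  0.898] turn -1.722 len mm 148.0
[ 0.6528 -0.0059  0.1   ] -> [0.667 1.592 0.658] turn -0.68 len mm 111.0
[ 0.6528 -0.0059  0.018 ] -> [1.367 0.    0.   ] turn -0.0 len mm 82.0
```

Emit:
step_arm(increments=[-0.6,0.4,0.2,-0.5,1,-1.05,1,0.4,-1,1,-1.05,1.6,0.7,-1.7,1,-1.05,2.05,0.9,-1.7,1,-1.05,2.05,0.9,-1.7,1])

```text
t: 12.28
tcp_pos: [0.6109, -0.0981, 0.1405]
tool_rot: [0.014, 0.704, -0.009, 0.71]
force: [-0.7, 0.0, -1.0]
finger_gap: 0.331
```

Emit:
step_arm(increments=[0,0.5,0.3,-0.7,1,0.1,1.1,0.5,-0.7,1,0.4,1.6,0.66,-0.7,1,0.67,1.6,0.66,-0.7,1,0.67,1.6,0.66,-0.7,1])

```text
t: 12.9
tcp_pos: [0.6521, -0.0043, 0.0996]
tool_rot: [-0.007, 0.706, 0.012, 0.708]
force: [0.7, -0.3, -0.1]
finger_gap: 0.336
```

```bash
python3 - <<'E'
from h import *
plan([(box2w((.027,-.066,.018)),91.4)])
E
```

```text
now [ 0.6521 -0.0043  0.0996] yaw 91.53 gap 0.336 F [ 0.7 -0.3 -0.1] t 12.9
[ 0.6528 -0.0059  0.018 ] -> [ 1.359 -0.037  0.006] turn 0.026 len mm 82.0
```

Emit:
step_arm(increments=[0.5,-0.03,0,0,1,1,-0.03,0,0,1,1.35,-0.03,0,0,1,1.35,-0.03,0,0,1,1.35,-0.03,0,0,0.53])

```text
t: 13.52
tcp_pos: [0.6533, -0.0061, 0.0195]
tool_rot: [-0.007, 0.705, 0.012, 0.709]
force: [0.1, -0.2, -0.1]
finger_gap: 0.474
```

Emit:
step_arm(increments=[0,0,0,0,0.53,0,0,0,0,0.53,-0.6,0,0,0,0.53,-1.4,0,0,0,0.53,-2,0,0,0,0.53])

```text
t: 14.15
tcp_pos: [0.6533, -0.0069, 0.1421]
tool_rot: [-0.007, 0.704, 0.011, 0.71]
force: [0.3, -0.4, 1.4]
finger_gap: 0.47
```

```bash
python3 - <<'E'
from h import *
plan([((.55,-.12,.14),40),((.4217,-.2343,.13),-12.5)])
E
```

```text
now [ 0.6533 -0.0069  0.1421] yaw 91.52 gap 0.47 F [ 0.3 -0.4  1.4] t 14.15
[ 0.55 -0.12  0.14] -> [ 0.009 -1.839 -1.771] turn 10.304 len mm 153.0
[ 0.4217 -0.2343  0.13  ] -> [ 0.167 -2.863  0.085] turn 10.5 len mm 172.0
```

Emit:
step_arm(increments=[0,-0.37,-0.35,2.06,0.4,0,-0.74,-0.7,4.12,0.4,0,-1.1,-1.05,6.18,0.4,0,-1.5,-1.4,8.24,0.4,0,-1.84,-1.77,10.3,0.4])

```text
t: 14.78
tcp_pos: [0.5497, -0.1209, 0.1413]
tool_rot: [0.304, 0.638, -0.297, 0.642]
force: [0.0, -0.2, -0.9]
finger_gap: 0.604
```

Emit:
step_arm(increments=[0,-0.6,0,2.1,0.4,0,-1.2,0,4.2,0.4,0.1,-1.8,0.05,6.3,0.4,0.17,-2.4,0.08,8.4,0.4,0.17,-2.86,0.09,10.5,0.4])

```text
t: 15.4
tcp_pos: [0.4204, -0.2355, 0.1295]
tool_rot: [0.558, 0.438, -0.55, 0.44]
force: [-0.2, -0.2, 0.4]
finger_gap: 0.599
```

```bash
python3 - <<'E'
from h import *
o=fobs("w4","wrist",.012)
p=min(o,key=lambda f:np.linalg.norm(f[0]-sense()["tcp_pos"][:2]))
plan([((*p[0],.0045),p[1]-90)])
E
```

```text
fob [ 0.4253 -0.3462] long yaw 106.9 sides [0.026 0.052]
fob [ 0.4203 -0.2354] long yaw 77.5 sides [0.027 0.044]
now [ 0.4186 -0.2368  0.1295] yaw -13.48 gap 0.599 F [-1.5 -0.2  0.7] t 15.45
[ 0.4203 -0.2354  0.0045] -> [ 2.083  0.008 -0.017] turn -0.188 len mm 125.0
```

Emit:
step_arm(increments=[0.6,0,0,-0.2,0.4,1.3,0.01,-0.02,-0.2,0.4,1.8,0.01,-0.02,-0.2,0.4,2.08,0.01,-0.02,-0.2,0.4,2.08,0.01,-0.02,-0.2,0.4])

```text
t: 16.08
tcp_pos: [0.4205, -0.2347, 0.004]
tool_rot: [0.554, 0.443, -0.548, 0.443]
force: [0.2, -0.1, 0.2]
finger_gap: 0.603
```

Emit:
step_arm(increments=[0,0,0,0,1,0,0,0,0,1,0,0,0,0,1,-0.4,0,0,0,1,-1.2,0,0,0,1])

```text
t: 16.7
tcp_pos: [0.4191, -0.2344, 0.0758]
tool_rot: [0.554, 0.444, -0.548, 0.442]
force: [0.5, -0.2, 0.3]
finger_gap: 0.332
```

```bash
python3 - <<'E'
from h import *
plan([((.5,-.11,.15),38),(box2w((-.027,-.015,.12)),91.4),(box2w((-.027,-.015,.018)),91.4)])
E
```

```text
now [ 0.4191 -0.2344  0.0758] yaw -12.4 gap 0.332 F [ 0.5 -0.2  0.3] t 16.7
[ 0.5  -0.11  0.15] -> [-1.214  0.875 -2.326] turn -10.081 len mm 166.0
[0.5976 0.0437 0.12  ] -> [ 0.5    2.859 -1.018] turn -10.68 len mm 185.0
[0.5976 0.0437 0.018 ] -> [1.7 0.  0. ] turn -0.0 len mm 102.0
```

Emit:
step_arm(increments=[-0.5,0.1,-0.3,-2,1,-1,0.3,-0.8,-4,1,-1.21,0.5,-1.3,-6,1,-1.21,0.7,-1.8,-8,1,-1.21,0.88,-2.33,-10.1,1])

```text
t: 17.32
tcp_pos: [0.5009, -0.1091, 0.1505]
tool_rot: [0.311, 0.636, -0.304, 0.637]
force: [0.2, 0.2, -0.4]
finger_gap: 0.336
```

Emit:
step_arm(increments=[0,0.6,-0.2,-2.1,1,0.1,1.2,-0.4,-4.2,1,0.2,1.8,-0.6,-6.4,1,0.4,2.4,-0.8,-8.5,1,0.5,2.86,-1.02,-10.7,1])

```text
t: 17.95
tcp_pos: [0.5978, 0.0471, 0.1219]
tool_rot: [-0.01, 0.705, 0.015, 0.709]
force: [0.1, -0.1, 0.1]
finger_gap: 0.336
```

```bash
python3 - <<'E'
from h import *
plan([(box2w((-.027,-.015,.018)),91.4)])
E
```

```text
now [0.5978 0.0471 0.1219] yaw 92.06 gap 0.336 F [ 0.1 -0.1  0.1] t 17.95
[0.5976 0.0437 0.018 ] -> [ 1.731 -0.068 -0.016] turn 0.131 len mm 104.0
```

Emit:
step_arm(increments=[0.6,-0.06,0,0.1,1,1.2,-0.06,0,0.1,1,1.72,-0.06,0,0.1,1,1.72,-0.06,0,0.1,1,1.72,-0.06,0,0.1,0.53])

```text
t: 18.58
tcp_pos: [0.5992, 0.0441, 0.0197]
tool_rot: [-0.007, 0.704, 0.012, 0.71]
force: [0.1, -0.5, 0.2]
finger_gap: 0.468
```

Emit:
step_arm(increments=[0,0,0,0,0.53,0,0,0,0,0.53,-0.6,0,0,0,0.53,-1.4,0,0,0,0.53,-2,0,0,0,0.53])

```text
t: 19.2
tcp_pos: [0.599, 0.0432, 0.1423]
tool_rot: [-0.007, 0.704, 0.012, 0.711]
force: [0.7, -0.4, -0.6]
finger_gap: 0.469
```

```bash
python3 - <<'E'
from h import *
plan([((.59,-.09,.14),51),((.57,-.22,.14),10),((.549,-.347,.13),-31)])
shot("wrist","w5")
E
```

```text
now [0.599  0.0432 0.1423] yaw 91.56 gap 0.469 F [ 0.7 -0.4 -0.6] t 19.2
[ 0.59 -0.09  0.14] -> [ 0.022 -2.215 -0.21 ] turn 8.112 len mm 134.0
[ 0.57 -0.22  0.14] -> [ 0.    -1.894  1.104] turn 8.2 len mm 132.0
[ 0.549 -0.347  0.13 ] -> [ 0.167 -0.712  2.024] turn 8.2 len mm 129.0
```

View pics/w5.png

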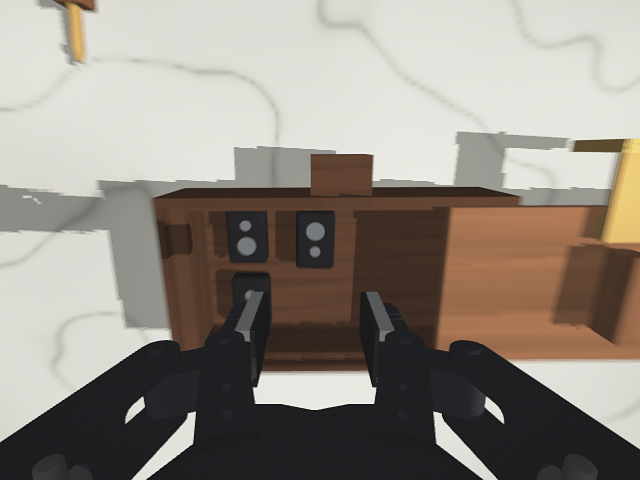

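The three fobs lie flat in the cavity, at (248,236), (315,240) and (250,285). The lid edge is at u≈440, well clear. Next is fob D.

Emit:
step_arm(increments=[0,-0.45,-0.04,1.7,0.4,0,-0.9,-0.08,3.4,0.4,0,-1.3,-0.12,5.1,0.4,0,-1.8,-0.16,6.8,0.4,0,-2.2,-0.2,8.1,0.4])

```text
t: 19.88
tcp_pos: [0.5934, -0.0905, 0.1466]
tool_rot: [0.241, 0.66, -0.233, 0.672]
force: [-0.4, -0.4, 0.5]
finger_gap: 0.602
```

Emit:
step_arm(increments=[0,-0.4,0.2,1.7,0.4,0,-0.8,0.4,3.4,0.4,0,-1.2,0.7,5.1,0.4,0,-1.5,0.9,6.8,0.4,0,-1.9,1.1,8.2,0.4])

```text
t: 20.5
tcp_pos: [0.5726, -0.2212, 0.146]
tool_rot: [0.462, 0.536, -0.45, 0.544]
force: [0.5, 0.6, -0.3]
finger_gap: 0.598
```

Emit:
step_arm(increments=[0,-0.2,0.5,1.7,0.4,0,-0.35,1,3.4,0.4,0.17,-0.5,1.5,5.1,0.4,0.17,-0.7,2,8.2,0.4,0.17,-0.7,2,8.2,0.4])

```text
t: 21.12
tcp_pos: [0.551, -0.3495, 0.1352]
tool_rot: [0.625, 0.341, -0.611, 0.347]
force: [-0.4, -0.5, 1.0]
finger_gap: 0.604
```

```bash
python3 - <<'E'
from h import *
o=fobs("w6","wrist",.012)
p=min(o,key=lambda f:np.linalg.norm(f[0]-sense()["tcp_pos"][:2]))
plan([((*p[0],.0045),p[1]-90)])
E
```

```text
fob [ 0.551  -0.3472] long yaw 58.8 sides [0.029 0.046]
now [ 0.551  -0.3481  0.1351] yaw -31.79 gap 0.595 F [ 0.  -0.2  0.1] t 21.18
[ 0.551  -0.3472  0.0045] -> [ 2.176 -0.042  0.02 ] turn -0.113 len mm 131.0
```

Emit:
step_arm(increments=[0.6,-0.03,0.02,-0.1,0.4,1.3,-0.04,0.02,-0.1,0.4,1.8,-0.04,0.02,-0.1,0.4,2.17,-0.04,0.02,-0.1,0.4,2.17,-0.04,0.02,-0.1,0.4])

```text
t: 21.8
tcp_pos: [0.5503, -0.3463, 0.0034]
tool_rot: [0.623, 0.346, -0.609, 0.348]
force: [-0.4, -0.3, 0.7]
finger_gap: 0.601
```

Emit:
step_arm(increments=[0,0,0,0,1,0,0,0,0,1,0,0,0,0,1,-0.5,0,0,0,1,-1.4,0,0,0,1])

```text
t: 22.42
tcp_pos: [0.5473, -0.3456, 0.0864]
tool_rot: [0.622, 0.347, -0.61, 0.346]
force: [0.8, -0.6, 0.3]
finger_gap: 0.336
```

```bash
python3 - <<'E'
from h import *
plan([((.58,-.22,.14),10),((.63,-.09,.14),51),(box2w((.027,-.015,.11)),91.4),(box2w((.027,-.015,.018)),91.4)])
E
```

```text
now [ 0.5473 -0.3456  0.0864] yaw -31.25 gap 0.336 F [ 0.8 -0.6  0.3] t 22.43
[ 0.58 -0.22  0.14] -> [-0.865 -0.613 -2.087] turn -8.25 len mm 140.0
[ 0.63 -0.09  0.14] -> [ 0.     1.197 -1.989] turn -8.2 len mm 139.0
[0.6516 0.0451 0.11  ] -> [ 0.5    1.976 -1.137] turn -8.08 len mm 140.0
[0.6516 0.0451 0.018 ] -> [1.533 0.    0.   ] turn -0.0 len mm 92.0
```

Emit:
step_arm(increments=[-0.3,-0.1,-0.4,-1.7,1,-0.6,-0.2,-0.8,-3.4,1,-0.86,-0.4,-1.3,-5.1,1,-0.86,-0.5,-1.7,-6.8,1,-0.86,-0.61,-2.09,-8.25,1])

```text
t: 23.05
tcp_pos: [0.5805, -0.2191, 0.1406]
tool_rot: [0.459, 0.541, -0.447, 0.545]
force: [0.1, 0.5, 0.1]
finger_gap: 0.332
```

Emit:
step_arm(increments=[0,0.25,-0.4,-1.7,1,0,0.5,-0.8,-3.4,1,0,0.75,-1.2,-5.1,1,0,1,-1.6,-6.8,1,0,1.2,-1.99,-8.2,1])

```text
t: 23.68
tcp_pos: [0.6304, -0.0879, 0.143]
tool_rot: [0.238, 0.663, -0.228, 0.672]
force: [1.4, -0.5, -0.6]
finger_gap: 0.333
```

Emit:
step_arm(increments=[0,0.4,-0.25,-1.7,1,0,0.8,-0.5,-3.4,1,0.2,1.3,-0.8,-5.1,1,0.5,1.98,-1.14,-7,1,0.5,1.98,-1.14,-8.1,1])

```text
t: 24.3
tcp_pos: [0.6502, 0.0516, 0.1134]
tool_rot: [-0.012, 0.702, 0.019, 0.712]
force: [-0.7, -0.2, -1.0]
finger_gap: 0.336
```

```bash
python3 - <<'E'
from h import *
plan([(box2w((.027,-.015,.018)),91.4)])
E
```

```text
now [0.6502 0.0516 0.1134] yaw 92.46 gap 0.336 F [-0.7 -0.2 -1. ] t 24.3
[0.6516 0.0451 0.018 ] -> [ 1.588 -0.125 -0.003] turn 0.212 len mm 96.0
```

Emit:
step_arm(increments=[0.5,-0.12,0,0.2,1,1.1,-0.12,0,0.2,1,1.58,-0.12,0,0.2,1,1.58,-0.12,0,0.2,1,1.58,-0.12,0,0.2,0.53])

```text
t: 24.92
tcp_pos: [0.6526, 0.0453, 0.0196]
tool_rot: [-0.005, 0.702, 0.013, 0.713]
force: [0.2, 0.1, -0.0]
finger_gap: 0.472
```

Emit:
step_arm(increments=[0,0,0,0,0.53,0,0,0,0,0.53,-0.6,0,0,0,0.53,-1.4,0,0,0,0.53,-2,0,0,0,0.53])

```text
t: 25.55
tcp_pos: [0.6515, 0.044, 0.1424]
tool_rot: [-0.006, 0.701, 0.012, 0.713]
force: [-0.0, 0.4, 0.2]
finger_gap: 0.47
```

```bash
python3 - <<'E'
from h import *
plan([((.55,-.15,.14),55),((.4285,-.3455,.13),18)])
E
```

```text
now [0.6515 0.044  0.1424] yaw 91.47 gap 0.47 F [-0.   0.4  0.2] t 25.55
[ 0.55 -0.15  0.14] -> [-0.023 -3.189 -1.773] turn 7.293 len mm 219.0
[ 0.4285 -0.3455  0.13  ] -> [ 0.167 -3.831  0.21 ] turn 7.4 len mm 230.0
```

Emit:
step_arm(increments=[0,-0.7,-0.4,1.5,0.4,0,-1.4,-0.8,3,0.4,0,-2.1,-1.2,4.5,0.4,0,-2.7,-1.5,6,0.4,0,-3.19,-1.77,7.3,0.4])

```text
t: 26.18
tcp_pos: [0.5497, -0.1517, 0.1395]
tool_rot: [0.22, 0.668, -0.209, 0.679]
force: [0.2, 0.3, 0.1]
finger_gap: 0.596
```

Emit:
step_arm(increments=[0,-0.8,0.04,1.5,0.4,0,-1.6,0.1,3,0.4,0.1,-2.5,0.15,4.5,0.4,0.17,-3.3,0.2,6,0.4,0.17,-3.83,0.21,7.4,0.4])

```text
t: 26.8
tcp_pos: [0.4263, -0.3486, 0.1256]
tool_rot: [0.425, 0.566, -0.412, 0.574]
force: [1.1, 0.5, 0.5]
finger_gap: 0.6
```

```bash
python3 - <<'E'
from h import *
o=fobs("w7","wrist",.012)
p=min(o,key=lambda f:np.linalg.norm(f[0]-sense()["tcp_pos"][:2]))
plan([((*p[0],.0045),p[1]-90)])
E
```

```text
fob [ 0.4276 -0.3485] long yaw 108.0 sides [0.026 0.045]
now [ 0.4251 -0.3517  0.1257] yaw 17.11 gap 0.599 F [-1.3 -2.4 -0.3] t 26.85
[ 0.4276 -0.3485  0.0045] -> [ 2.021  0.013 -0.041] turn -0.171 len mm 121.0
```

Emit:
step_arm(increments=[0.6,0.01,-0.02,-0.1,0.4,1.3,0.01,-0.02,-0.1,0.4,1.8,0.01,-0.03,-0.1,0.4,2.02,0.01,-0.03,-0.1,0.4,2.02,0.01,-0.03,-0.1,0.4])

```text
t: 27.48
tcp_pos: [0.4277, -0.3491, 0.0044]
tool_rot: [0.423, 0.566, -0.412, 0.575]
force: [0.0, -0.0, -0.2]
finger_gap: 0.599
```

Emit:
step_arm(increments=[0,0,0,0,1,0,0,0,0,1,0,0,0,0,1,-0.5,0,0,0,1,-1.4,0,0,0,1])

```text
t: 28.1
tcp_pos: [0.425, -0.3484, 0.088]
tool_rot: [0.424, 0.568, -0.411, 0.574]
force: [0.6, -0.1, 0.4]
finger_gap: 0.333
```

```bash
python3 - <<'E'
from h import *
plan([((.53,-.13,.14),55),(box2w((0,.034,.12)),91.4),(box2w((0,.034,.022)),91.4)])
E
```

```text
now [ 0.425  -0.3484  0.088 ] yaw 17.62 gap 0.333 F [ 0.6 -0.1  0.4] t 28.1
[ 0.53 -0.13  0.14] -> [-0.804  2.785 -2.943] turn -7.475 len mm 248.0
[0.6234 0.0934 0.12  ] -> [ 0.333  3.942 -0.861] turn -7.28 len mm 243.0
[0.6234 0.0934 0.022 ] -> [1.633 0.    0.   ] turn -0.0 len mm 98.0
```

Emit:
step_arm(increments=[-0.3,0.5,-0.6,-1.5,1,-0.6,1.1,-1.2,-3,1,-0.8,1.7,-1.8,-4.5,1,-0.8,2.3,-2.4,-6,1,-0.8,2.79,-2.94,-7.5,1])

```text
t: 28.72
tcp_pos: [0.5311, -0.1284, 0.1406]
tool_rot: [0.215, 0.67, -0.205, 0.68]
force: [-0.7, 0.0, -0.6]
finger_gap: 0.331
```

Emit:
step_arm(increments=[0,0.8,-0.2,-1.5,1,0,1.6,-0.4,-3,1,0.1,2.5,-0.6,-5,1,0.3,3.5,-0.8,-7,1,0.33,3.94,-0.86,-7.3,1])

```text
t: 29.35
tcp_pos: [0.6232, 0.099, 0.1239]
tool_rot: [-0.011, 0.701, 0.017, 0.713]
force: [-0.0, -0.2, 0.3]
finger_gap: 0.335
```

```bash
python3 - <<'E'
from h import *
plan([(box2w((0,.034,.022)),91.4)])
E
```

```text
now [0.6232 0.099  0.1239] yaw 92.2 gap 0.335 F [-0.  -0.2  0.3] t 29.35
[0.6234 0.0934 0.022 ] -> [ 1.697 -0.107 -0.031] turn 0.159 len mm 102.0
```

Emit:
step_arm(increments=[0.6,-0.1,-0.03,0.15,1,1.2,-0.1,-0.03,0.15,1,1.68,-0.1,-0.03,0.15,1,1.68,-0.1,-0.03,0.15,1,1.68,-0.1,-0.03,0.15,0.55])

```text
t: 29.98
tcp_pos: [0.6242, 0.0938, 0.0241]
tool_rot: [-0.006, 0.7, 0.012, 0.714]
force: [0.7, -0.1, -0.3]
finger_gap: 0.45
```

Emit:
step_arm(increments=[0,0,0,0,0.55,0,0,0,0,0.55,-0.6,0,0,0,0.55,-1.4,0,-0.5,0,0.55,-2.2,0,-1.2,0,0.4])

```text
t: 30.6
tcp_pos: [0.551, 0.0906, 0.1557]
tool_rot: [-0.006, 0.699, 0.012, 0.715]
force: [0.4, 0.6, 1.0]
finger_gap: 0.597
```

```bash
python3 - <<'E'
from h import *
m,i=shot("wrist","w8")
plan([(box2w((0,.186,.15)),91.4),(box2w((0,.186,.063)),91.4)])
print(proj(m,box2w((0,.185,.082))))
fobs("top4")
E
```

```text
now [0.5457 0.0913 0.1604] yaw 91.51 gap 0.602 F [-4.9 -0.   2.1] t 30.65
[0.6197 0.2453 0.15  ] -> [0.22  2.532 1.295] turn 0.022 len mm 171.0
[0.6197 0.2453 0.063 ] -> [1.45 0.   0.  ] turn -0.0 len mm 87.0
[525.60338512 352.96410813]
```

View pics/w8.png

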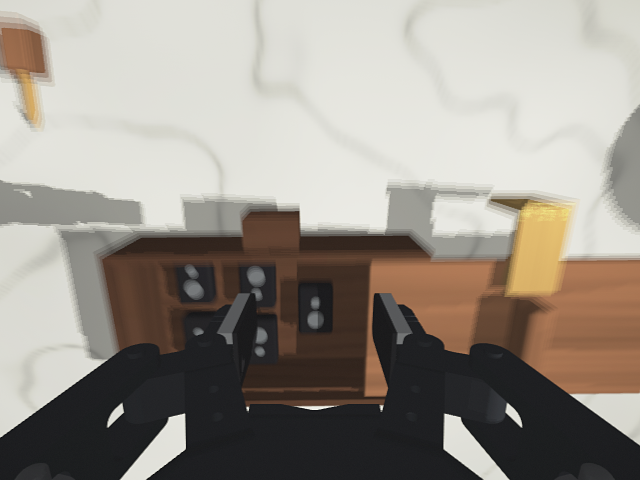

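All five fobs lie flat in the cavity, around (195,282), (257,285), (205,335), (262,338) and (316,305). Next I'll close the cover.

Emit:
step_arm(increments=[0,0.8,0.4,0,0.4,0.1,1.7,0.9,0,0.4,0.22,2.53,1.3,0,0.4,0.22,2.53,1.3,0,0.4,0.22,2.53,1.3,0,0.4])

```text
t: 31.32
tcp_pos: [0.6223, 0.2449, 0.1477]
tool_rot: [-0.007, 0.699, 0.012, 0.715]
force: [0.3, 0.0, -0.8]
finger_gap: 0.6
```

Emit:
step_arm(increments=[0.6,0,0,0,0.4,1.1,0,0,0,0.4,1.44,0,0,0,0.4,1.44,0,0,0,1,1.44,0,0,0,1], grip_force=40)

```text
t: 31.95
tcp_pos: [0.6248, 0.2455, 0.0623]
tool_rot: [-0.006, 0.699, 0.012, 0.715]
force: [-0.2, -1.2, 3.3]
finger_gap: 0.181
```

Emit:
step_arm(increments=[0,0,0,0,1,0,0,0,0,1,0,0,0,0,1,0,-0.2,0,0,1,0,-0.5,0,0,1])

```text
t: 32.58
tcp_pos: [0.6257, 0.2152, 0.0624]
tool_rot: [-0.006, 0.698, 0.012, 0.716]
force: [0.7, 1.4, -2.7]
finger_gap: 0.178
```

```bash
python3 - <<'E'
from h import *
plan([(box2w((0,.001,.063)),91.4)])
E
```

```text
now [0.6257 0.2152 0.0624] yaw 91.54 gap 0.178 F [ 0.7  1.4 -2.7] t 32.58
[0.6242 0.0604 0.063 ] -> [-0.034 -2.578 -0.094] turn 0.027 len mm 155.0
```

Emit:
step_arm(increments=[0,-0.6,0,0,1,0,-1.15,0,0,1,0,-1.7,0,0,1,0,-2.2,0,0,1,0,-2.5,0,0,1])

```text
t: 33.2
tcp_pos: [0.6305, 0.0627, 0.0624]
tool_rot: [-0.006, 0.698, 0.012, 0.716]
force: [-0.2, 2.3, 1.4]
finger_gap: 0.176
```

Emit:
step_arm(increments=[0,-0.02,0,0,1,0,-0.04,0,0,1,0,-0.06,0,0,1,0,-0.08,0,0,1,0,-0.08,0,0,1])

```text
t: 33.83
tcp_pos: [0.6305, 0.0622, 0.0624]
tool_rot: [-0.003, 0.697, 0.014, 0.717]
force: [2.5, 15.3, -2.1]
finger_gap: 0.181
```

Emit:
step_arm(increments=[0,0,0,0,1,0,0,0,0,0.4,0,0,0,0,0.4,-0.3,0,0,0,0.4,-0.8,0,0,0,0.4])

```text
t: 34.45
tcp_pos: [0.6287, 0.0611, 0.1111]
tool_rot: [-0.003, 0.698, 0.013, 0.716]
force: [0.3, 0.8, -0.3]
finger_gap: 0.6
```

Emit:
step_arm(increments=[-0.6,0,-0.4,0,0,-1.1,0,-1,0,0,-1.1,0,-1.5,0,0,-1.1,0,-1.5,0,0,-1.1,0,-1.5,0,0])

```text
t: 35.08
tcp_pos: [0.5386, 0.0577, 0.1759]
tool_rot: [-0.003, 0.697, 0.013, 0.717]
force: [0.6, -0.0, 0.4]
finger_gap: 0.996
```

```bash
python3 - <<'E'
from h import *
plan([]);m,i=shot("wrist","w9"); plan([])
C=(.6242,.0615)
for n,p in dict(h=(0,0,.082),cBR=(.065,-.118,.06),cFR=(-.065,-.118,.06),cFL=(-.065,.118,.06),tabFR=(-.1,-.017,.067),tabFL=(-.1,.017,.067)).items(): print(n,proj(m,box2w(p,C)).round())
E
```

```text
now [0.5386 0.0577 0.1759] yaw 91.29 gap 0.996 F [ 0.6 -0.   0.4] t 35.08
now [0.5388 0.0577 0.1755] yaw 91.3 gap 0.997 F [ 0.6  0.2 -0.6] t 35.12
h [315. 353.]
cBR [182. 403.]
cFR [163. 266.]
cFL [464. 263.]
tabFR [291. 223.]
tabFL [337. 223.]
```

View pics/w9.png

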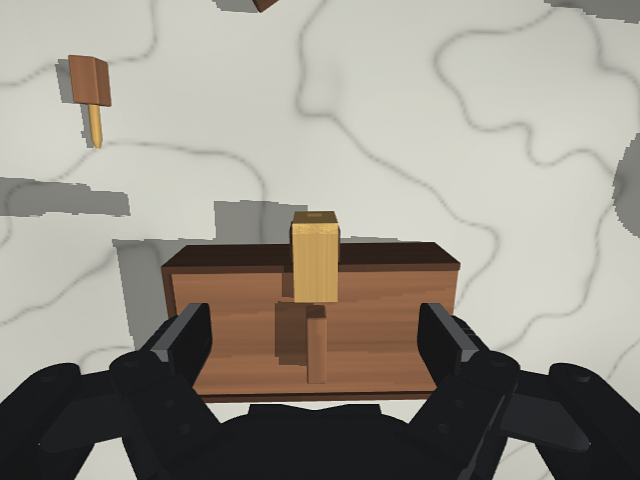

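The cover is shut: its far edge sits at the −y end, and the tab corners at (292,223) and (338,222) match the shut prediction. Next is the pin, at wrist px (92,80).

```bash
sed -i 's/C=(.6242,.0594)/C=(.6242,.0613)/' h.py; python3 - <<'E'
from h import *
plan([((.42,-.121,.13),87)])
E
```

```text
now [0.5388 0.0577 0.1755] yaw 91.3 gap 0.997 F [ 0.6  0.2 -0.6] t 35.12
[ 0.42  -0.121  0.13 ] -> [ 0.657 -2.943 -2.067] turn 0.859 len mm 219.0
```

Emit:
step_arm(increments=[0,-0.7,-0.5,0.3,0.4,0,-1.4,-1,0.6,0.4,0.3,-2.2,-1.6,0.86,0.4,0.65,-2.94,-2.06,0.86,0.4,0.65,-2.94,-2.06,0.86,0.4])

```text
t: 35.75
tcp_pos: [0.4195, -0.1238, 0.1291]
tool_rot: [0.027, 0.698, -0.015, 0.716]
force: [-0.2, -0.4, 0.4]
finger_gap: 0.602
```

```bash
python3 - <<'E'
from h import *
m,im=shot("wrist","w10")
hsv=cv2.cvtColor(im,cv2.COLOR_BGR2HSV)
k=((hsv[...,1]>90)&(hsv[...,2]>50)&(hsv[...,0]<28)).astype(np.uint8)*255
for c in cv2.findContours(k,0,2)[0]:
  if cv2.contourArea(c)>300:
    r=cv2.minAreaRect(c);q=c[:,0];tip=q[q[:,1].argmax()]
    b=cv2.boxPoints(r);print("blob",np.round(r[0]),np.round(r[1]),np.round(r[2],1),"tip",tip,onz(m,*tip,.01).round(4),"ctr z10",onz(m,*r[0],.01).round(4))
plan([])
E
```

```text
blob [474. 458.] [80. 30.] 45.0 tip [483 479] [0.6778 0.0312 0.01  ] ctr z10 [0.6497 0.0199 0.01  ]
blob [620. 428.] [31. 37.] 90.0 tip [638 444] [0.6454 0.1786 0.01  ] ctr z10 [0.6251 0.1576 0.01  ]
blob [566. 373.] [102.  31.] 36.5 tip [597 414] [0.6062 0.1319 0.01  ] ctr z10 [0.5584 0.0955 0.01  ]
blob [316. 264.] [82. 25.] 90.0 tip [315 305] [ 0.4762 -0.1241  0.01  ] ctr z10 [ 0.4405 -0.1216  0.01  ]
blob [555. 104.] [ 49. 162.] 56.0 tip [506 165] [0.3727 0.023  0.01  ] ctr z10 [0.3331 0.0532 0.01  ]
now [ 0.4206 -0.1226  0.1298] yaw 86.74 gap 0.6 F [ 0.   0.2 -0.2] t 35.8
```

View pics/w10.png

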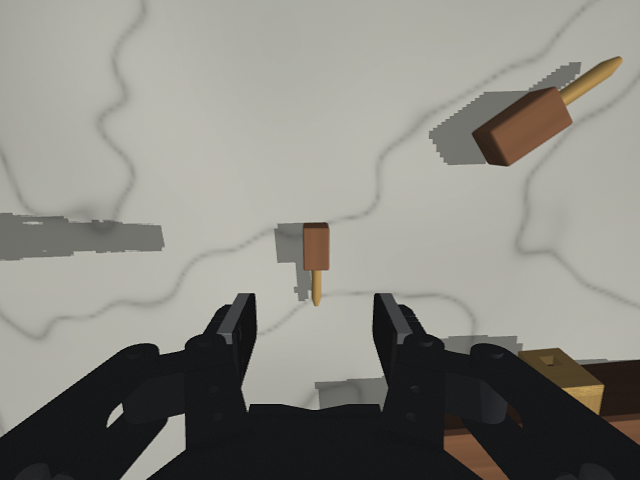

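The wrist view shows the pin handle at (316,246), its shank base at (316,270) and its tip at (317,305). The larger look-alike is at (520,125), so I'm leaving it.

```bash
python3 - <<'E'
from h import *
m=dict(np.load("pics/w10.npz"))
b,t=onz(m,316.5,270,.012),onz(m,317,304.5,.01);h=onz(m,316,246,.02);e=onz(m,316,222.5,.02)
print(b,t,"handle top ctr",h,"end",e, "axis yaw end->tip",np.degrees(np.arctan2(t[1]-e[1],t[0]-e[0])),"ctr from tip",t[0]-.051)
plan([((.4247,h[1],.005),87)])
E
```

```text
[ 0.44484973 -0.12107539  0.012     ] [ 0.47586373 -0.12242853  0.01      ] handle top ctr [ 0.42263718 -0.12034797  0.02      ] end [ 0.40462674 -0.11928649  0.02      ] axis yaw end->tip -2.525500997553648 ctr from tip 0.42486372808570855
now [ 0.4206 -0.1226  0.1298] yaw 86.74 gap 0.6 F [ 0.   0.2 -0.2] t 35.8
[ 0.4247 -0.1203  0.005 ] -> [2.081 0.007 0.01 ] turn -0.052 len mm 125.0
```

Emit:
step_arm(increments=[0.6,0,0,-0.1,0.4,1.3,0,0,-0.1,0.4,1.8,0.01,0,-0.1,0.4,2.08,0.01,0,-0.1,0.4,2.08,0.01,0,-0.1,0.4])

```text
t: 36.42
tcp_pos: [0.4253, -0.1192, 0.004]
tool_rot: [0.022, 0.698, -0.01, 0.716]
force: [0.1, -0.0, 0.3]
finger_gap: 0.596
```

Emit:
step_arm(increments=[0,0,0,0,1,0,0,0,0,1,0,0,0,0,1,0,0,0,0,1,-0.3,0,0,0,1], grip_force=50)

```text
t: 37.05
tcp_pos: [0.4244, -0.1194, 0.0219]
tool_rot: [0.023, 0.698, -0.01, 0.716]
force: [-0.4, 0.2, -0.2]
finger_gap: 0.222
```

Emit:
step_arm(increments=[-0.3,0,0,0,1,-0.6,0,0,0,1,-0.8,0,0,0,1,-0.8,0,0,0,1,-0.8,0,0,0,1])

```text
t: 37.67
tcp_pos: [0.423, -0.1201, 0.0697]
tool_rot: [0.023, 0.698, -0.01, 0.716]
force: [-0.3, -0.6, -0.4]
finger_gap: 0.22
```

```bash
python3 - <<'E'
from h import *
m,im=shot("wrist","w11")
plan([(box2w((-.185,0,.06)),91.4),(box2w((-.185,0,.031)),91.4),(box2w((-.117,0,.031)),91.4)])
E
```

```text
now [ 0.4229 -0.12    0.0695] yaw 87.35 gap 0.22 F [0.2 0.7 0.2] t 37.73
[0.4393 0.0568 0.06  ] -> [0.216 2.953 0.132] turn -0.81 len mm 178.0
[0.4393 0.0568 0.031 ] -> [0.483 0.    0.   ] turn -0.0 len mm 29.0
[0.5072 0.0584 0.031 ] -> [0.    0.    1.133] turn -0.0 len mm 68.0
```

View pics/w11.png

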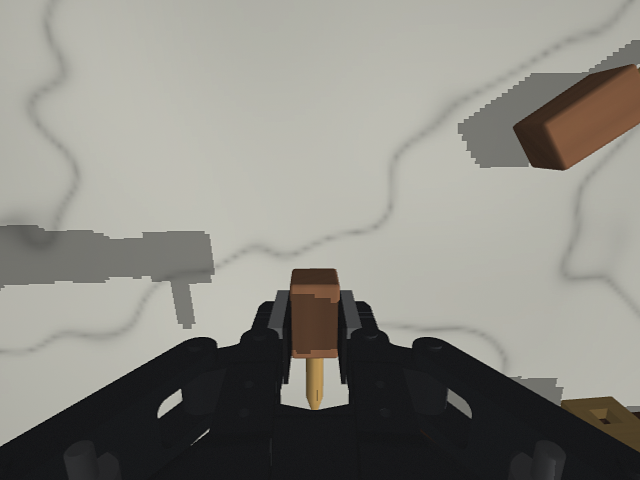

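The pin is held straight, with its handle at (315,315) and tip at (315,405). Next I'll carry it to the lock.

Emit:
step_arm(increments=[0,0.6,0,-0.4,1,0,1.3,0.1,-0.8,1,0.1,2.1,0.13,-0.8,1,0.2,2.95,0.13,-0.8,1,0.2,2.95,0.13,-0.8,1])

```text
t: 38.35
tcp_pos: [0.4376, 0.0597, 0.06]
tool_rot: [-0.004, 0.699, 0.017, 0.715]
force: [0.2, -0.4, -0.6]
finger_gap: 0.219
```

Emit:
step_arm(increments=[0.3,0,0,0,1,0.5,0,0,0,1,0.5,0,0,0,1,0.5,0,0,0,1,0.5,0,0,0,1])

```text
t: 38.98
tcp_pos: [0.4386, 0.0598, 0.0304]
tool_rot: [-0.004, 0.699, 0.016, 0.715]
force: [-0.5, -0.3, -0.2]
finger_gap: 0.218
```

```bash
python3 - <<'E'
from h import *
m,im=shot("wrist","w12")
for n,p in dict(hole=(-.1,0,.036),tabTL=(-.1,.017,.067),tabTR=(-.1,-.017,.067)).items(): print(n,proj(m,box2w(p)).round(1))
plan([(box2w((-.185,0,.0302)),91.4),(box2w((-.14,0,.0302)),91.4),(box2w((-.117,0,.0302)),91.4)])
c=im[200:480,200:440];cv2.imwrite("pics/w12c.png",cv2.resize(c,(514,600),interpolation=2))
E
```

```text
hole [307.3 468.6]
tabTL [347.8 534.6]
tabTR [266.4 536. ]
now [0.4385 0.0599 0.0304] yaw 91.68 gap 0.217 F [ 0.1  0.2 -0.3] t 39.02
[0.4393 0.0568 0.0302] -> [ 0.003 -0.053  0.011] turn 0.056 len mm 3.0
[0.4842 0.0579 0.0302] -> [0.   0.   0.75] turn -0.0 len mm 45.0
[0.5072 0.0584 0.0302] -> [0.    0.    0.383] turn -0.0 len mm 23.0
```

View pics/w12c.png

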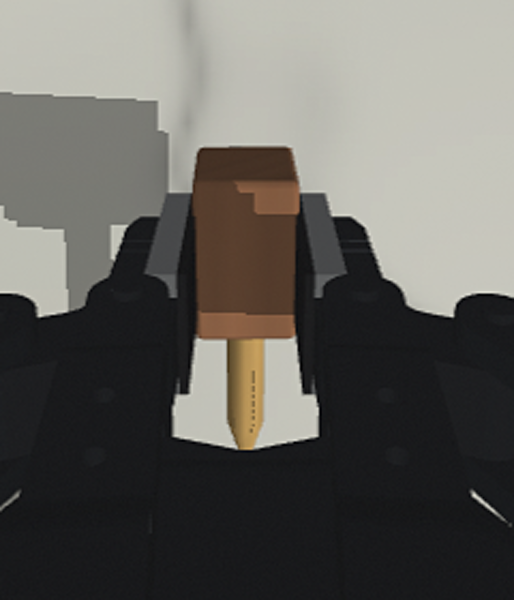

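The pin is straight in the jaws: its tip is at crop (245,445) and its handle is vertical. The hole is hidden behind the palm, so I'll measure it from the earlier wrist views where it shows, near (549,360) and (606,417).

```bash
python3 - <<'E'
from h import *
rays=[];a=np.radians(1.4);n=np.array([np.cos(a),np.sin(a),0]);P0=box2w((-.1,0,.036))
for f,(x0,y0,x1,y1) in dict(w10=(530,350,570,372),w11=(585,405,630,430),w9=(295,208,335,222)).items():
    m=dict(np.load(f"pics/{f}.npz"));im=cv2.imread(f"pics/{f}.png");c=cv2.cvtColor(im,6)[y0:y1,x0:x1]
    t=cv2.threshold(c,0,255,cv2.THRESH_OTSU+cv2.THRESH_BINARY_INV)[1]
    N,l,st,ce=cv2.connectedComponentsWithStats(t)
    i=1+st[1:,4].argmax();u,v=ce[i]+[x0,y0];o,d=ray(m,u,v);X=o+d*(n@(P0-o))/(n@d)
    print(f,"comps",st[1:].tolist(),"uv",u.round(1),v.round(1),"on tab plane",X.round(4),"expected hole",P0.round(4),proj(m,P0).round(1))
    rays.append((o,d/np.linalg.norm(d)))
A=sum(np.eye(3)-np.outer(d,d) for o,d in rays[:2]);b=sum((np.eye(3)-np.outer(d,d))@o for o,d in rays[:2])
print("tri",np.linalg.solve(A,b))
E
```

```text
w10 comps [[0, 0, 40, 22, 849]] uv 548.9 360.8 on tab plane [0.5243 0.0577 0.0368] expected hole [0.5242 0.0589 0.036 ] [549.7 360.1]
w11 comps [[14, 14, 12, 5, 39], [0, 16, 15, 9, 71]] uv 589.7 426.5 on tab plane [0.5246 0.0436 0.0431] expected hole [0.5242 0.0589 0.036 ] [605.1 415.8]
w9 comps [[0, 0, 40, 14, 475]] uv 313.4 215.5 on tab plane [0.5242 0.059  0.0399] expected hole [0.5242 0.0589 0.036 ] [313.1 214.5]
tri [0.51966057 0.0458961  0.04588889]
```

The predicted hole pixels, (550,360), (605,416) and (313,214), fall on the visible hole in all three views. I'll align sideways and insert gently.

Emit:
step_arm(increments=[0,-0.05,0,0.06,1,0,-0.05,0.1,0.06,1,0,-0.05,0.3,0.06,1,0,-0.05,0.45,0.06,1,0,-0.05,0.45,0.06,1])

```text
t: 39.65
tcp_pos: [0.4673, 0.0576, 0.0311]
tool_rot: [-0.002, 0.698, 0.015, 0.716]
force: [-0.2, -0.7, -0.5]
finger_gap: 0.222
```

```bash
python3 - <<'E'
from h import *
plan([(box2w((-.14,0,.0302)),91.4),(box2w((-.117,0,.0302)),91.4)])
E
```

```text
now [0.4673 0.0576 0.0311] yaw 91.4 gap 0.222 F [-0.2 -0.7 -0.5] t 39.65
[0.4842 0.0579 0.0302] -> [ 0.021 -0.003  0.282] turn -0.0 len mm 17.0
[0.5072 0.0584 0.0302] -> [0.    0.    0.383] turn -0.0 len mm 23.0
```

Emit:
step_arm(increments=[0.02,0,0.08,0,1,0.02,0,0.15,0,1,0.02,0,0.22,0,1,0.02,0,0.28,0,1,0.02,0,0.28,0,1])

```text
t: 40.28
tcp_pos: [0.4845, 0.058, 0.0303]
tool_rot: [-0.002, 0.698, 0.015, 0.716]
force: [-0.3, -0.1, -0.3]
finger_gap: 0.22
```

Emit:
step_arm(increments=[0.005,0,0.06,0,1,0.005,0,0.12,0,1,0.01,0,0.18,0,1,0.01,0,0.25,0,1,0.01,0,0.25,0,1])

```text
t: 40.9
tcp_pos: [0.5001, 0.0584, 0.0301]
tool_rot: [-0.003, 0.698, 0.015, 0.716]
force: [0.1, 0.6, -0.8]
finger_gap: 0.22
```

```bash
python3 - <<'E'
from h import *
plan([(box2w((-.117,0,.0302)),91.4)])
E
```

```text
now [0.5001 0.0584 0.0301] yaw 91.4 gap 0.22 F [ 0.1  0.6 -0.8] t 40.9
[0.5072 0.0584 0.0302] -> [ 0.002 -0.001  0.119] turn 0.001 len mm 7.0
```

Going in freely with no contact force. Now the last 7 mm, up to the handle's end stop.

Emit:
step_arm(increments=[0.003,0,0.03,0,1,0.003,0,0.06,0,1,0.003,0,0.09,0,1,0.003,0,0.12,0,1,0.003,0,0.12,0,1])

```text
t: 41.52
tcp_pos: [0.5075, 0.0585, 0.0301]
tool_rot: [-0.002, 0.698, 0.015, 0.716]
force: [-0.2, 0.0, -0.9]
finger_gap: 0.219
```

Emit:
step_arm(increments=[0,0,0.01,0,1,0,0,0.02,0,1,0,0,0.03,0,1,0,0,0.03,0,1,0,0,0.03,0,1])

```text
t: 42.15
tcp_pos: [0.5085, 0.0586, 0.0301]
tool_rot: [-0.003, 0.698, 0.015, 0.716]
force: [-3.2, -0.3, 0.3]
finger_gap: 0.222
```

Emit:
step_arm(increments=[0,0,0.01,0,1,0,0,0.02,0,1,0,0,0.03,0,1,0,0,0.04,0,1,0,0,0.04,0,1])

```text
t: 42.78
tcp_pos: [0.5085, 0.0588, 0.0298]
tool_rot: [-0.002, 0.7, 0.015, 0.714]
force: [-5.9, -1.7, 2.2]
finger_gap: 0.223
```

```bash
python3 - <<'E'
from h import *
plan([])
E
```

```text
now [0.5085 0.0588 0.0298] yaw 91.43 gap 0.223 F [-5.9 -1.7  2.2] t 42.77
```

The pin is stopped firmly at full depth. I'll release, rise and check.

Emit:
step_arm(increments=[0,0,0,0,0.5,0,0,0,0,0.5,0,0,0,0,0.5,-0.3,0,0,0,0.5,-0.8,0,0,0,0.5])

```text
t: 43.4
tcp_pos: [0.5075, 0.058, 0.0776]
tool_rot: [-0.002, 0.701, 0.015, 0.713]
force: [0.2, 0.6, 0.5]
finger_gap: 0.503
```

Emit:
step_arm(increments=[-0.6,0,0,0,0.4,-1.4,0,0,0,0.4,-1.6,0,-1.2,0,0.4,-1.6,0,-1.5,0,0.4,-1.6,0,-1.5,0,0.4])

```text
t: 44.02
tcp_pos: [0.4138, 0.0544, 0.1723]
tool_rot: [-0.002, 0.701, 0.015, 0.713]
force: [0.7, -0.1, 0.2]
finger_gap: 0.599
```

```bash
python3 - <<'E'
from h import *
m,im=shot("wrist","w13");plan([])
for n,p in dict(endT=(-.134,0,.046),joint=(-.1,0,.046),tabR=(-.1,-.017,.067),tabL=(-.1,.017,.067),hdl=(0,0,.082)).items(): print(n,proj(m,box2w(p)).round(1))
fobs("top5")
E
```

```text
now [0.4163 0.054  0.1724] yaw 91.4 gap 0.597 F [ 0.5  0.  -0.4] t 44.08
endT [313.3 323.6]
joint [313.4 357.9]
tabR [293.3 373.1]
tabL [334.3 372.5]
hdl [314.3 481.9]
```

View pics/w13.png

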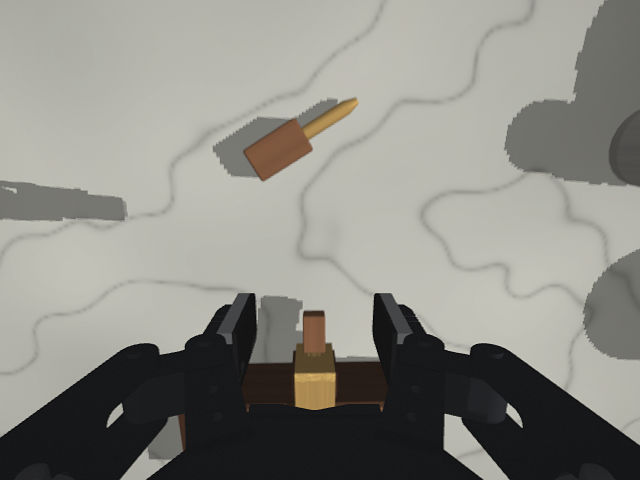

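View pics/top5.png

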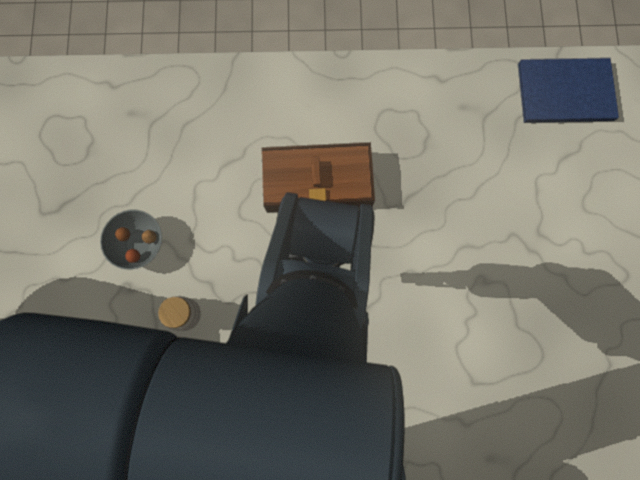

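The wrist view shows the pin handle seated against the tab at (314,335). The top view shows the cover shut, bowl and candle unmoved, and no fobs on the table. One close crop to check the seating.

```bash
python3 - <<'E'
from h import *
m=dict(np.load("pics/w13.npz"));im=cv2.imread("pics/w13.png")
cv2.imwrite("pics/w13c.png",cv2.resize(im[295:415,264:364],(500,600),interpolation=2))
for n,p in dict(rearTop=(-.134,0,.046),rearBot=(-.134,0,.026),rearTopDroop=(-.134,0,.042),rearBotDroop=(-.1365,0,.022),tabBot=(-.1,0,.02)).items():
    u,v=proj(m,box2w(p));print(n,((u-264)*5).round(),((v-295)*5).round())
E
```

```text
rearTop 247.0 143.0
rearBot 245.0 89.0
rearTopDroop 246.0 132.0
rearBotDroop 245.0 67.0
tabBot 245.0 235.0
```

View pics/w13c.png

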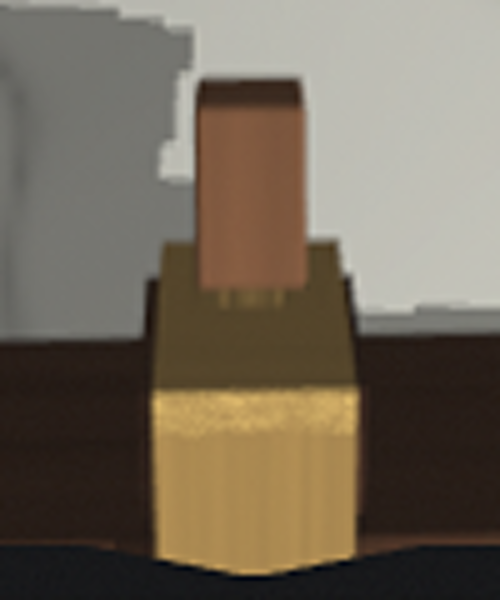

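The crop shows a sliver of shank still visible at (250,300), and the handle's rear top edge at row 105 against the expected 132–143. The pin is about 3–4 mm short, so I'll push it home from behind with closed fingertips.

```bash
python3 - <<'E'
from h import *
plan([(box2w((-.18,0,.12)),91.4),(box2w((-.18,0,.03)),91.4),(box2w((-.145,0,.03)),91.4)])
E
```

```text
now [0.4176 0.0538 0.1724] yaw 91.41 gap 0.603 F [ 0.7  0.  -0.6] t 44.12
[0.4443 0.0569 0.12  ] -> [0.883 0.026 0.427] turn 0.001 len mm 59.0
[0.4443 0.0569 0.03  ] -> [1.5 0.  0. ] turn -0.0 len mm 90.0
[0.4792 0.0578 0.03  ] -> [0.    0.    0.583] turn -0.0 len mm 35.0
```

Emit:
step_arm(increments=[0.4,0.03,0.4,0,1,0.88,0.03,0.4,0,1,0.88,0.03,0.4,0,1,0.88,0.03,0.4,0,1,0.88,0.03,0.4,0,1])

```text
t: 44.75
tcp_pos: [0.4435, 0.057, 0.121]
tool_rot: [-0.003, 0.699, 0.015, 0.715]
force: [-0.5, -0.8, -0.7]
finger_gap: -0.002
```

Emit:
step_arm(increments=[0.6,0,0,0,1,1.1,0,0,0,1,1.48,0,0,0,1,1.48,0,0,0,1,1.48,0,0,0,1])

```text
t: 45.38
tcp_pos: [0.4462, 0.0585, 0.0332]
tool_rot: [-0.003, 0.698, 0.015, 0.716]
force: [0.9, 0.8, 0.3]
finger_gap: -0.003
```

```bash
python3 - <<'E'
from h import *
plan([(box2w((-.155,0,.03)),91.4),(box2w((-.145,0,.03)),91.4)])
E
```

```text
now [0.4462 0.0585 0.0332] yaw 91.41 gap -0.003 F [0.9 0.8 0.3] t 45.38
[0.4692 0.0575 0.03  ] -> [ 0.062 -0.027  0.382] turn 0.003 len mm 23.0
[0.4792 0.0578 0.03  ] -> [0.    0.    0.167] turn -0.0 len mm 10.0
```

Emit:
step_arm(increments=[0.05,-0.02,0.1,0,1,0.05,-0.02,0.2,0,1,0.05,-0.02,0.3,0,1,0.05,-0.02,0.38,0,1,0.05,-0.02,0.38,0,1])

```text
t: 46.0
tcp_pos: [0.4698, 0.0579, 0.0308]
tool_rot: [-0.003, 0.698, 0.015, 0.716]
force: [0.7, -0.6, 0.1]
finger_gap: -0.0
```

Emit:
step_arm(increments=[0,0,0.03,0,1,0,0,0.06,0,1,0,0,0.09,0,1,0,0,0.12,0,1,0,0,0.12,0,1])

```text
t: 46.62
tcp_pos: [0.4765, 0.0581, 0.0309]
tool_rot: [-0.003, 0.698, 0.015, 0.716]
force: [-1.0, 1.0, 0.3]
finger_gap: 0.002
```

```bash
python3 - <<'E'
from h import *
plan([(box2w((-.145,0,.03)),91.4)])
E
```

```text
now [0.4765 0.0581 0.0309] yaw 91.42 gap 0.002 F [-1.   1.   0.3] t 46.62
[0.4792 0.0578 0.03  ] -> [ 0.016 -0.007  0.045] turn 0.005 len mm 3.0
```

Emit:
step_arm(increments=[0,0,0.015,0,1,0,0,0.03,0,1,0,0,0.045,0,1,0,0,0.06,0,1,0,0,0.06,0,1])

```text
t: 47.25
tcp_pos: [0.4768, 0.0586, 0.0306]
tool_rot: [-0.003, 0.701, 0.015, 0.713]
force: [-6.9, -1.9, 2.9]
finger_gap: 0.001
```

Emit:
step_arm(increments=[0,0,0.015,0,1,0,0,0.03,0,1,0,0,0.045,0,1,0,0,0.06,0,1,0,0,0.06,0,1])

```text
t: 47.88
tcp_pos: [0.4768, 0.0591, 0.0303]
tool_rot: [-0.002, 0.703, 0.016, 0.711]
force: [-8.2, -1.8, 3.6]
finger_gap: -0.002
```

Emit:
step_arm(increments=[0,0,-0.2,0,1,0,0,-0.4,0,1,-0.8,0,-0.6,0,1,-1.6,0,-0.8,0,0.7,-2.35,0,-1.02,0,0.4])

```text
t: 48.5
tcp_pos: [0.4144, 0.0546, 0.172]
tool_rot: [-0.002, 0.702, 0.015, 0.712]
force: [0.1, 0.9, 0.5]
finger_gap: 0.419
```

```bash
cat > chk.py <<'E'
from h import *
import sys
m,im=shot("wrist",sys.argv[1]);plan([])
P=lambda *p:proj(m,box2w(p))
u=int(round(P(-.117,0,.046)[0]))
for n,p in dict(rearTop=(-.134,0,.046),front=(-.1,0,.046),holeTop=(-.1,0,.042),tabTop=(-.1,0,.067)).items(): print(n,P(*p).round(1))
for du in(-6,0,6):
    c=im[:,u-1+du:u+2+du].mean(1).round().astype(int); v0=int(P(-.15,0,.04)[1])-12;v1=int(P(-.1,0,.067)[1])+3
    print(u+du,v0,[tuple(int(x) for x in c[v]) for v in range(v0,v1)])
E
python3 chk.py w14; python3 - <<'E'
import cv2
im=cv2.imread("pics/w13.png")
for u in(307,313,319): print("w13",u,305,[tuple(int(x) for x in im[v,u]) for v in range(305,377)])
E
```

```text
now [0.4146 0.0548 0.1761] yaw 91.51 gap 0.509 F [-0.5  2.   2.7] t 48.55
rearTop [312.9 323.9]
front [313.  358.4]
holeTop [312.9 355.8]
tabTop [313.4 373.3]
307 291 [(174, 183, 184), (174, 183, 184), (174, 182, 184), (174, 183, 184), (174, 183, 184), (174, 182, 184), (174, 183, 184), (174, 184, 184), (174, 183, 184), (175, 183, 184), (175, 183, 184), (175, 183, 184), (175, 183, 184), (175, 183, 184), (175, 183, 184), (175, 184, 184), (175, 184, 184), (176, 185, 185), (178, 187, 187), (152, 160, 162), (55, 63, 74), (27, 38, 55), (31, 42, 58), (32, 42, 58), (31, 42, 57), (40, 55, 77), (52, 72, 103), (60, 84, 121), (62, 87, 125), (62, 87, 124), (63, 87, 125), (62, 87, 124), (62, 87, 125), (62, 87, 125), (62, 87, 125), (62, 87, 126), (62, 87, 125), (62, 87, 126), (62, 87, 125), (63, 88, 126), (62, 88, 125), (63, 88, 126), (62, 88, 126), (62, 88, 126), (62, 88, 126), (62, 88, 126), (63, 88, 126), (63, 88, 127), (63, 88, 126), (63, 89, 127), (63, 89, 127), (63, 88, 127), (63, 88, 127), (63, 88, 127), (63, 88, 128), (63, 88, 127), (64, 89, 128), (62, 88, 128), (64, 89, 128), (63, 89, 128)
[... 5525 characters left out ...]
, 123), (62, 86, 123), (61, 86, 123), (62, 87, 124), (61, 86, 124), (61, 86, 124), (61, 86, 124), (61, 86, 124), (60, 86, 124), (61, 86, 125), (61, 86, 125), (61, 87, 125), (61, 86, 124), (61, 87, 125), (61, 87, 124), (62, 87, 125), (61, 87, 125), (61, 87, 125), (63, 88, 125), (62, 87, 125), (63, 87, 126), (63, 87, 126), (61, 86, 123), (58, 86, 117), (54, 88, 110), (55, 91, 111), (52, 86, 107), (47, 77, 94), (43, 70, 86), (43, 69, 85), (43, 69, 85), (43, 69, 85), (42, 68, 84), (43, 69, 84), (43, 69, 84), (42, 68, 82), (43, 68, 83), (42, 68, 83), (42, 68, 84), (43, 70, 85), (42, 68, 84), (43, 69, 84), (43, 68, 83), (53, 88, 106), (78, 132, 161), (95, 161, 195), (94, 159, 195), (93, 158, 193)]
```

The handle edge didn't move relative to the tab under the 8 N push (tab-to-handle row difference 21 px before, 20.5 px after). The two stops also agree: the first was gripped, the second pushed from behind. Allowing for the permitted droop, the edges lie within about 2 mm of the seated prediction, so the pin is against its stop. The arm is clear, so I'm handing in.

```bash
python3 - <<'E'
from h import *
plan([]); print(sign_off())
E
```

```text
now [0.4146 0.0548 0.1761] yaw 91.51 gap 0.509 F [-0.5  2.   2.7] t 48.55
the job is handed in; nothing more can be done
None
```

I slid the cover back, put all five fobs flat in the box and slid the cover shut. I then pushed the smaller pin through the tab into the block and handed the job in at about 48.6 s.

- **Fobs:** a wrist view just before closing showed all five lying flat in the cavity, and the last top view showed none on the visible marble (the arm hid part of it).
- **Cover:** closing ended against a 15 N stop, and the tab corners matched the shut position within about 1 px.
- **Bystanders:** the bowl, candle and larger look-alike pin were not touched. The last top view shows the bowl and candle unmoved.
- **Pin (checks disagreed):** it stopped hard at about 6 N when gripped, and an 8 N push from behind did not move it. But a close crop still showed a thin sliver of the hole, and I first read the pin as 3–4 mm short. After allowing for the permitted droop, most edges fit a fully seated pin within about 2 mm, though the handle edge against the hole's top still read about 3 mm short. I took it as fully in but could not confirm that independently.

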